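# Set up the film coater for the next draw-down

### The job

Set the film coater up for the next draw-down: turn its speed selector, the black knob on the sloping front panel, exactly three clicks clockwise from where it stands now, and roll the four-sided steel applicator on the glass bed over by one face to the right (away from the pusher arm, seen from the robot's side), so that the face that now looks left ends up on top. Leave the applicator lying flat on the glass, pointing roughly front to back as it does now, do not let it drop, and leave everything else lying about where it is.

Things in the scene. Friction and masses are not known exactly. Their poses are not given: they have to be found in the camera images.
- coater: The film coater, fixed on the bench: low white and grey machine 391 mm deep (x), 500 mm wide (y), turned up to 15 degrees. Frame at bench height under the middle of the glass bed: x to its rear (away from the operator at the robot's side), y to the operator's left, z up. Behind the glass a drive cover (x 125 to 180 mm) rises to z = 116 mm.
- bed (a point): Middle of the top of the coater's glass bed, 100 mm above the bench, axes as coater. The glass reaches 115 mm to front and rear and 210 mm to either side, but a flat sheet clamp covers it from 186 mm to the right, up to 17 mm high.
- pusher (a point): Middle of the pusher arm at the left end of the bed, axes as coater: an aluminium bar 225 mm long (along x), 22 mm wide, 14 mm thick, its underside 18 mm above the glass, with two short push rods reaching 34 mm to the right of this point. Fixed: it does not move.
- panel (a point): Middle of the control panel, which slopes down towards the operator at 25 degrees: it is 95 mm long down the slope, from x = -125, z = 95 to x = -211, z = 55 mm in the coater's frame, and as wide as the coater. Axes as coater. A tool square to the panel leans 25 degrees from vertical, its upper end towards the operator.
- selector (a joint): Angle of the speed selector (rad), growing clockwise seen looking squarely at the panel. Eight clicks (detents) 30 degrees apart at 0, 0.524 .. 3.665; end stops 0.12 beyond first and last. A sprung ball pulls it home into the nearest click once let go (unless left within 4 degrees of half-way between two). Each click takes about 0.23 N m. It starts resting in one of the first three clicks.
- selector_grip (a point): On the selector's axis, 28 mm out from the panel, 9 mm below the bar grip's top. Black knob: round skirt 60 mm across, up to 10 mm out; on it a bar grip 64 mm long, 16 mm thick with flat parallel sides, from 10 to 37 mm out. Nose end pointed with a white line on top; white ticks on the panel at the eight clicks. z points out of the panel along the axis, x along the bar to the nose (turns with it).
- selector_nose (a point): Tip of the pointed nose of the selector's bar grip, 32 mm from the axis; axes as selector_grip.
- applicator: Four-sided film applicator: square steel bar 64 mm long (its x), 30 x 30 mm, 0.34 to 0.53 kg, loose on the glass, its length along the coater's x within 15 degrees. Origin in the middle of the face underneath at the start; at the start z is up, y to the operator's left. Its flat ends can be gripped. The four long faces, hollowed slightly between the end runners, look alike.
- applicator_center (a point): The middle of the applicator, 15 mm from each long face; axes as applicator.
- petri_dish: Bystander: small glass dish 60 mm across, 15 mm high, on the right-hand part of the glass bed; origin under its middle.
- tweezers: Bystander: steel tweezers 110 mm long (x), 16 mm wide, 6 mm high, on the right-hand front part of the glass bed; origin under their middle.
- wash_bottle: Bystander: white wash bottle with a red cap, 72 mm across, 200 mm high, on the bench to the left; origin under its middle.
- resist_bottle: Bystander: amber jar 68 mm across, 150 mm high, on the bench to the left; origin under its middle.
- beaker: Bystander: glass beaker 72 mm across, 95 mm high, on the bench to the right; origin under its middle.
- scissors: Bystander: scissors about 170 mm long (x), 10 mm high, on the bench to the right; origin near the pivot.
- slide_box: Bystander: box of glass slides 87 x 82 x 42 mm on the bench to the right; origin under its middle.
- tape_reel: Bystander: reel of tape 68 mm across, 19 mm high, on the bench to the left; origin under its middle.
There are look-alikes about, which are no part of the job. There is more than one size of the applicator; the one meant has the size given above.

How it is judged:
By the outcome, as a careful person would: the job done as asked, in the order asked, and still so for the second after the job is handed in, with the robot touching nothing.
It also fails if it takes over 61 s, if anything falls off the work surface, if the arm or the gripper's body presses on something with over 40 N, if the wrist force passes 120 N, or if a joint passes its speed limit or range.

### The arm

A 6-joint arm with a two-finger parallel gripper is mounted at the origin on the work surface. World frame = base frame: x ahead of the robot, y to its left, z up, the work surface at z = 0. Lengths are in m, angles in degrees, forces in N, time in s.
With the tool pointing down it reaches from about 0.4 to 0.825 m from the base axis. Payload 7 kg.
Tool frame: the origin (TCP) lies midway between the tips of the shut fingers; the grasp point (between the pads) lies 19 mm behind it (ctrl.hold_point_z is the distance from the TCP to the grasp point, in m); z points along the fingers, y is the line along which they close (so a half turn about z gives the same grasp; the last joint's range is limited). The gripper opens to 88 mm and grips with 3 to 60 N. Pads are 19 mm wide; open, the fingers measure 130 mm over their backs; the gripper's body (78 mm by 193 mm) begins 47 mm behind the grasp point.
Start: joints at [83.142, 20.546, 0.682, 0, -70.136, -16.507], TCP at [0.268, 0.62, 0.192] pointing down, gripper open.
Joint ranges: [-176.03, 176.03], [-82.01, 121.73], [-58.28, 71.71], [-173.87, 95.51], [-174.79, -0.11], [-173.66, 173.66]. Speed limits (degrees/s): [136.94, 136.94, 172.46, 180, 180, 180].

### API

Orientations are given as [roll, pitch, yaw] about the fixed x, y, z axes, in that order (R = Rz(yaw) Ry(pitch) Rx(roll)).
In Python, from plant import ctrl gives the robot as it stands.
- The arm moves only by the tool apply_moves, never from a script. Its argument "deltas" is a list of rows, each an object with "fingers": the finger opening in mm, from 0 to 87.6; "delta_pos": the shift along the tool's x, y, z in mm, a list of three; "angular": the turn, a rotation vector about the tool's x, y, z in degrees, a list of three. A call has 1 to 10 rows; each row is the pose to reach, as a shift and turn from the pose commanded when the call began, along the tool's axes at that moment; what a row does not reach only later rows make up. A row lasts 1/10 s, in which the tool goes at most 50 mm and 8.59 degrees, less where a joint would pass 70% of its speed; a pose out of reach is approached as far as the arm can. A call with a gripper value outside its range is refused whole. The fingers move at their own pace and stop on an object; the grip force is fixed at half the most. Time passes only in rows, so rows that repeat a pose let the fingers close. It gives the time, the measured TCP pose, the force, the opening and the grip force at its end, in the units of the state.
- ctrl.get_obs(): the state, without advancing time (a new reading comes with each control period).
- ctrl.snapshot(name): name is "scene" or "top"; returns the picture (420x560x3 uint8, red, green, blue); there is no depth.
- ctrl.camera_params(name): a dict with "fx", "fy", "cx", "cy" (pixels), "dist_coeffs" ([k1, k2, p1, p2, k3] as OpenCV has them; the pictures are not rectified), "cam_to_world" (4x4, takes a point from camera to world coordinates). Camera axes: x right, y up, looking along -z (the intrinsics and any distortion apply to the point x, -y, -z); pixel columns grow to the right and rows downward; lengths in m; the calibration is good to about 2 mm. A picture is of the moment at which its call begins. camera_params takes no time and is no camera call.
- ctrl.close_job(): hands the job in; it is judged then, once.
The state is a dict: "clock": time; "joint_pos": joint angles; "qvel": joint speeds; "tau": joint torques, N m; "tool_pos": TCP position; "orientation": TCP orientation; "force": force on the tool from outside, world axes, zero at the start; "moment": the same for the moment, N m; "opening": finger opening in m; "gripper_force": force on a finger pad.
Only numpy, scipy, OpenCV 4.12 (cv2) and the standard library are available. Lean on these libraries where they do the work, as an engineer would, in place of code of your own. Each camera call takes 0.05 s, during which the arm holds its last target. There are 200 camera calls.

## Working session

There is one attempt and no reset: what is moved stays moved. The work goes in short steps, Python scripts to look and compute and a tool call to move; the robot and the scene stay as the last step left them, time stands still between calls to the robot, and variables do not carry over. Pictures are saved under pics/ and viewed, at most 10 in all, crops included, and the job is handed in when it is done.

Besides the shell and the picture viewer there is one more tool, called after "Emit:" by a JSON object that holds its "name" and its "arguments", one argument or row to a line. apply_moves: Moves the arm, as the interface text tells. Its arguments: {"type":"object","properties":{"deltas":{"type":"array"}},"required":["deltas"]}

```bash
ls; mkdir -p pics; python3 - <<'E'
from plant import ctrl
import cv2,numpy as np
for n in("scene","top"):
    im=ctrl.snapshot(n); cv2.imwrite(f"pics/{n}0.png",cv2.cvtColor(im,cv2.COLOR_RGB2BGR))
    p=ctrl.camera_params(n); print(n,p)
o=ctrl.get_obs();print(o)
E
```

```text
pics
scene {'fx': 438.76355421828043, 'fy': 438.76355421828043, 'cx': 275.914436477669, 'cy': 205.7185731613743, 'dist_coeffs': array([0.0291001, 0.       , 0.       , 0.       , 0.       ]), 'cam_to_world': array([[ 0.88183555, -0.37861833,  0.28109468,  0.93475441],
       [ 0.4714913 ,  0.69798195, -0.53899643, -0.74933424],
       [ 0.00787491,  0.60783991,  0.79402055,  1.20772281],
       [ 0.        ,  0.        ,  0.        ,  1.        ]])}
top {'fx': 381.92984473601445, 'fy': 381.92984473601445, 'cx': 278.158600788347, 'cy': 213.03294737874396, 'dist_coeffs': array([-0.01394688,  0.        ,  0.        ,  0.        ,  0.        ]), 'cam_to_world': array([[ 0.01589678,  0.99383024, -0.10976682,  0.40459111],
       [-0.999635  ,  0.01339857, -0.02345951, -0.01431322],
       [-0.02184405,  0.11009969,  0.99368048,  1.22614511],
       [ 0.        ,  0.        ,  0.        ,  1.        ]])}
{'clock': 0.1, 'joint_pos': array([ 8.31419108e+01,  2.05860014e+01,  6.39200922e-01, -1.93423809e-02,
       -7.01360922e+01, -1.65089585e+01]), 'qvel': array([ 0.0641236 , -0.07420949,  0.16431836,  0.12404969,  0.06629893,
        0.02747068]), 'tau': array([-3.65110136e-04, -5.84164202e+01,  2.93751383e+01,  7.01557830e+00,
        1.02283160e-02, -4.88331773e-05]), 'tool_pos': array([0.26752035, 0.61918519, 0.19102773]), 'orientation': array([ 1.79915357e+02, -6.12303165e-03, -2.33736286e+01]), 'force': array([-0.82187584,  0.50053419, -0.21785868]), 'moment': array([0.00861619, 0.00571216, 0.0290087 ]), 'gripper_force': 0.0, 'opening': 0.08755057448082501}
```

View pics/scene0.png

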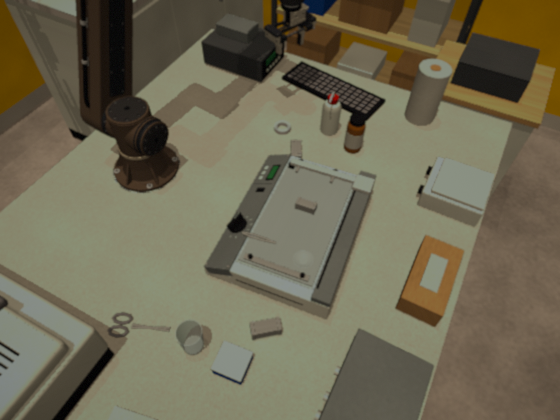

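View pics/top0.png

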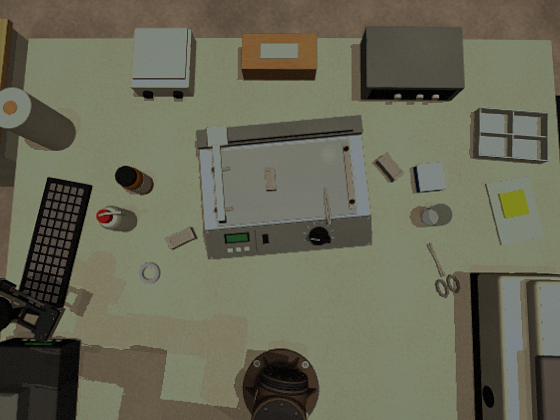

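The top view shows three applicator-like bars: one on the glass at (270,179), and two on the bench at (180,238) and (388,166). There are knobs at (319,235) on the sloping panel, and look-alike knobs on the rear boxes at (410,97) and (150,94). By the description I choose the bar on the glass and the panel knob. I'll check both in one close crop.

```bash
python3 - <<'E'
import cv2,numpy as np
t=cv2.imread("pics/top0.png");s=cv2.imread("pics/scene0.png")
f=lambda im,x,y,w,h:cv2.resize(im[y:y+h,x:x+w],(400,300),interpolation=cv2.INTER_CUBIC)
g=lambda i:np.clip(i.astype(float)*1.8,0,255).astype(np.uint8)
c=np.vstack([np.hstack([f(t,250,165,40,30),f(t,295,217,48,36)]),np.hstack([f(s,286,190,40,30),f(s,214,205,48,36)])])
cv2.imwrite("pics/crop1.png",g(c))
cv2.imwrite("pics/crop2.png",g(cv2.resize(t[110:265,190:385],(780,620),interpolation=cv2.INTER_CUBIC)[:600]))
E
```

```text
(no output)
```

View pics/crop1.png

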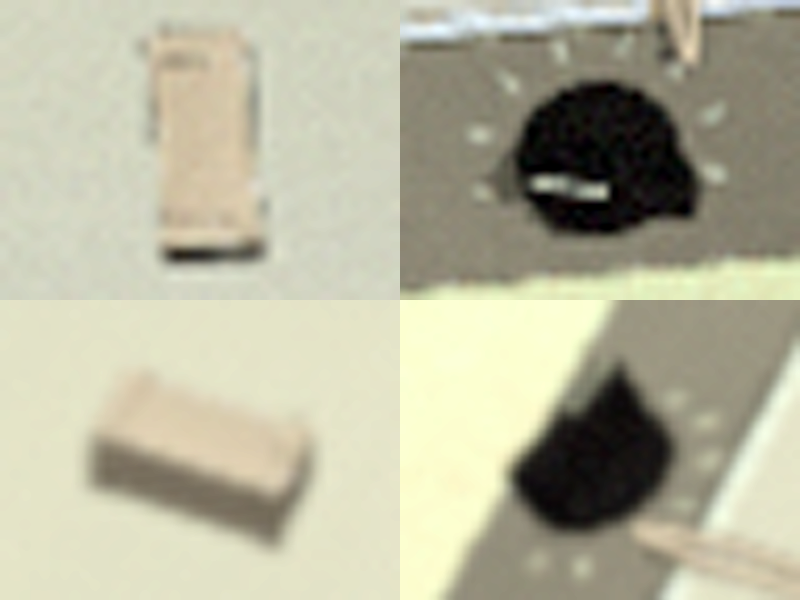

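View pics/crop2.png

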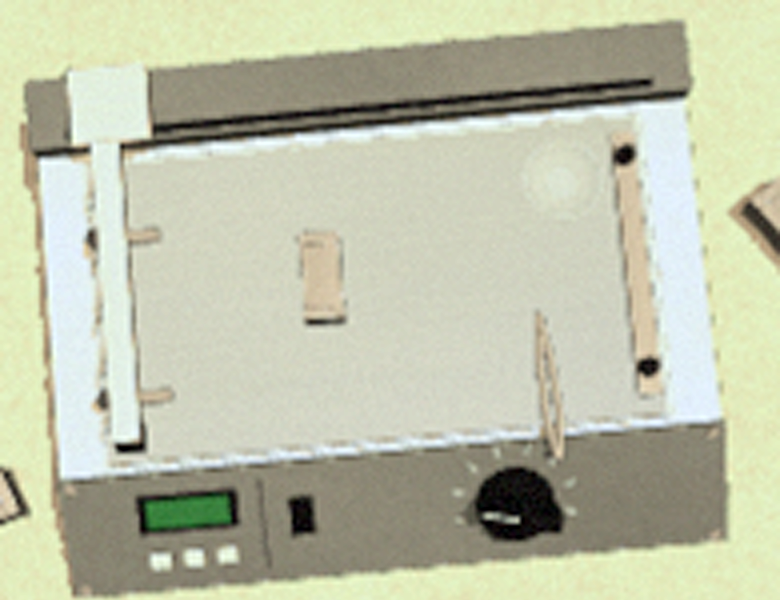

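The crops confirm the choice. The applicator on the glass is about 64x30, with its top face centred near top px (270.5,178.7) and scene px (306,203). The panel knob is at top px (319,235), with its white nose line pointing left towards the first ticks. All eight ticks are visible, and the tweezers' tip overhangs to the knob's upper right.

```bash
cat > h.py <<'E'
import numpy as np,cv2
from scipy.spatial.transform import Rotation as R
from plant import ctrl
def ray(n,px):
    p=ctrl.camera_params(n);K=np.array([[p['fx'],0,p['cx']],[0,p['fy'],p['cy']],[0,0,1]])
    u=cv2.undistortPoints(np.array(px,float).reshape(-1,1,2),K,p['dist_coeffs'])[:,0]
    M=p['cam_to_world'];d=np.c_[u[:,0],-u[:,1],-np.ones(len(u))]@M[:3,:3].T
    return M[:3,3],d
def onplane(n,px,p0,nv):
    o,d=ray(n,px);return o+d*(((p0-o)@nv)/(d@nv))[:,None]
def onz(n,px,z): return onplane(n,px,np.array([0,0,z]),np.array([0,0,1.]))
def tri(pt,ps):
    o1,d1=ray('top',[pt]);o2,d2=ray('scene',[ps]);A=np.c_[d1[0],-d2[0]]
    s=np.linalg.lstsq(A,o2-o1,rcond=None)[0];a=o1+s[0]*d1[0];b=o2+s[1]*d2[0];return (a+b)/2,np.linalg.norm(a-b)
E
cat > m.py <<'E'
from h import *
c2=lambda a:(np.array(a,float)+.5)/4-.5+[190,110]
C=[((72,597),(-.211,.25,.055)),((727,540),(-.211,-.25,.055)),((25,82),(.18,.25,.116)),((685,22),(.18,-.25,.116)),((60,480),(-.125,.25,.095)),((722,422),(-.125,-.25,.095))]
W=np.array([onz('top',[c2(a)],m[2])[0,:2] for a,m in C]);M=np.array([m[:2] for _,m in C])
A,_=cv2.estimateAffinePartial2D(M*1000,W*1000,ransacReprojThreshold=50)
th=np.arctan2(A[1,0],A[0,0]);Rz=R.from_euler('z',th).as_matrix()
t=W.mean(0)-Rz[:2,:2]@M.mean(0);print('yaw',np.degrees(th),'scale',np.hypot(*A[:,0]),'t',t)
print('res mm',((W-M@Rz[:2,:2].T-t)*1000).round(1).tolist())
T=np.r_[t,0];tow=lambda p:Rz@np.array(p)+T
cr=lambda a,x,y,w:(np.array(a,float)+.5)*w/400-.5+[x,y]
# panel
pc=tow([-.168,0,.075]);ang=np.radians(25)
up=Rz@[np.cos(ang),0,np.sin(ang)];left=Rz@[0,1,0];nv=np.cross(up,left);print('n',nv)
tk=np.array([(483,190),(480,135),(510,80),(560,50),(625,45),(675,70),(712,113),(715,170)])-[400,0]
Pt=onplane('top',cr(tk,295,217,48),pc,nv)-pc;uv=np.c_[-Pt@left,Pt@up]*1000
s=np.linalg.lstsq(np.c_[2*uv,np.ones(8)],(uv**2).sum(1),rcond=None)[0];cen=s[:2];print('ticks centre R,Up',cen,'rad',np.sqrt(s[2]+cen@cen))
print('tick angles cw',np.degrees(np.arctan2(-(uv-cen)[:,1],-(uv-cen)[:,0])*-1).round(1))
ln=np.array([(530,183),(608,191)])-[400,0]
Pl=onplane('top',cr(ln,295,217,48),pc+nv*.037,nv)-pc;l=np.c_[-Pl@left,Pl@up]*1000-cen;print('line',l)
K=pc+(-left*cen[0]+up*cen[1])/1000;print('knob base',K,'grip',K+nv*.028)
print('knob in coater',Rz.T@(K-T))
# applicator
q=np.array([(158,32),(240,28),(262,240),(162,240)]);w=onz('top',cr(q,250,165,40),.13);print('app top corners',w.round(4).tolist(),w.mean(0))
e=(w[0]+w[1]-w[2]-w[3])/2;print('len',np.linalg.norm(e),'yaw',np.degrees(np.arctan2(e[1],e[0])),'wid',np.linalg.norm(w[0]-w[1]))
q2=np.array([(95,440),(130,375),(312,428),(278,497)])-[0,300];w2=onz('scene',cr(q2,286,190,40),.13);print('scene',w2.round(4).tolist(),w2.mean(0))
ac=(w.mean(0)+w2.mean(0))/2;print('app in coater',Rz.T@(ac-T),'tri',tri(cr(q,250,165,40).mean(0),cr(q2,286,190,40).mean(0)))
tw=onz('top',[c2((538,315)),c2((556,455)),c2((560,180)),c2((148,238)),c2((165,394))],.105);print('tw,petri,rods coater',((tw-T)@Rz).round(3))
E
python3 m.py
```

```text
yaw 5.8247082321890735 scale 0.9937038839364098 t [ 0.62445736 -0.00178004]
res mm [[0.8, 1.4], [1.1, -0.1], [-2.7, -1.1], [-2.8, 0.6], [2.1, -3.5], [1.5, 2.7]]
n [-0.4204363  -0.04288955  0.90630779]
ticks centre R,Up [90.33763468 -0.40845208] rad 43.29586864681479
tick angles cw [ -12.6   16.1   47.4   75.2  106.3  134.1  163.2 -167.3]
line [[-27.45123749   7.28611127]
 [ -0.41987413   1.70652361]]
knob base [ 0.46612441 -0.10873837  0.07482738] grip [ 0.45435219 -0.10993928  0.100204  ]
knob in coater [-0.16837018 -0.09033763  0.07482738]
app top corners [[0.6586, 0.0512, 0.13], [0.6601, 0.0272, 0.13], [0.5972, 0.0197, 0.13], [0.5969, 0.0488, 0.13]] [0.62820868 0.03674233 0.13      ]
len 0.06247794615611814 yaw 4.5307916705511815 wid 0.024056773629797603
scene [[0.6015, 0.0181, 0.13], [0.5996, 0.0464, 0.13], [0.6588, 0.0545, 0.13], [0.6609, 0.0251, 0.13]] [0.63018512 0.03602648 0.13      ]
app in coater [0.0085882  0.03748641 0.13      ] tri (array([0.62915675, 0.03722956, 0.12760733]), np.float64(0.0013380212322597295))
tw,petri,rods coater [[-0.033 -0.119  0.105]
 [-0.138 -0.121  0.105]
 [ 0.068 -0.145  0.105]
 [ 0.052  0.166  0.105]
 [-0.067  0.162  0.105]]
```

```bash
cat >> h.py <<'E'
th=np.radians(5.82);Rz=R.from_euler('z',th).as_matrix();T=np.array([.6245,-.0018,0])
ang=np.radians(25);up=Rz@[np.cos(ang),0,np.sin(ang)];left=Rz@[0,1,0];nv=np.cross(up,left)
K=np.array([.4661,-.1087,.0748])
def knobR(a):
    a=np.radians(a);b=np.cos(a)*left+np.sin(a)*up;y=-(np.cos(a)*up-np.sin(a)*left);z=-nv
    return np.c_[np.cross(y,z),y,z]
def delta(p,Rt,show=''):
    o=ctrl.get_obs();Rc=R.from_euler('xyz',o['orientation'],degrees=True)
    d=Rc.inv().apply(np.array(p)-o['tool_pos'])*1000;w=(Rc.inv()*R.from_matrix(Rt)).as_rotvec(degrees=True)
    print(show,'dpos',d.round(1).tolist(),'ang',w.round(1).tolist());return d,w
def st():
    o=ctrl.get_obs();print({k:np.round(o[k],4).tolist() for k in('clock','joint_pos','tool_pos','orientation','force','moment','opening','gripper_force')})
E
python3 -c "
from h import *
delta(K+nv*.112,knobR(15),'pre')
delta([.4,.3,.36],knobR(15),'mid')"
```

```text
pre dpos [429.7, 612.4, 15.7] ang [24.8, 10.4, 74.5]
mid dpos [248.3, 240.7, -168.6] ang [24.8, 10.4, 74.5]
```

Emit:
{"name": "apply_moves", "arguments": {
  "deltas": [
    {"fingers": 34,"delta_pos": [0,0,-50],"angular": [0,0,0]},
    {"fingers": 34,"delta_pos": [0,0,-100],"angular": [0,0,0]},
    {"fingers": 34,"delta_pos": [20,30,-140],"angular": [0,0,8]},
    {"fingers": 34,"delta_pos": [50,60,-160],"angular": [0,0,16]},
    {"fingers": 34,"delta_pos": [80,90,-165],"angular": [0,0,24]},
    {"fingers": 34,"delta_pos": [110,120,-168],"angular": [0,0,32]},
    {"fingers": 34,"delta_pos": [140,150,-168],"angular": [0,0,40]},
    {"fingers": 34,"delta_pos": [170,180,-168],"angular": [0,0,48]},
    {"fingers": 34,"delta_pos": [200,210,-168],"angular": [0,0,56]},
    {"fingers": 34,"delta_pos": [230,240,-168],"angular": [0,0,64]}
  ]
}}

```text
clock: 1.1
tool_pos: [0.3838, 0.3063, 0.3597]
orientation: [180.0, 0.0, -87.7]
force: [0.2, 0.4, 1.0]
opening: 0.0341
gripper_force: 0.0
```

```bash
python3 -c "
from h import *
st()
delta(K+nv*.112,knobR(15),'pre')"
```

```text
{'clock': 1.1, 'joint_pos': [61.5761, -1.0206, -4.4588, -0.0095, -86.5672, -59.2523], 'tool_pos': [0.3838, 0.3063, 0.3597], 'orientation': [179.9891, 0.0002, -87.6768], 'force': [0.2403, 0.3588, 0.9541], 'moment': [0.057, -0.1904, 0.0246], 'opening': 0.0341, 'gripper_force': 0.0}
pre dpos [420.8, -18.2, 183.4] ang [24.7, -4.0, 11.3]
```

Emit:
{"name": "apply_moves", "arguments": {
  "deltas": [
    {"fingers": 34,"delta_pos": [45,0,0],"angular": [0,0,0]},
    {"fingers": 34,"delta_pos": [90,0,0],"angular": [2,0,1]},
    {"fingers": 34,"delta_pos": [135,0,10],"angular": [6,-1,3]},
    {"fingers": 34,"delta_pos": [180,-5,30],"angular": [10,-2,5]},
    {"fingers": 34,"delta_pos": [225,-8,60],"angular": [14,-2,7]},
    {"fingers": 34,"delta_pos": [270,-10,90],"angular": [18,-3,9]},
    {"fingers": 34,"delta_pos": [315,-13,120],"angular": [21,-4,11]},
    {"fingers": 34,"delta_pos": [360,-16,150],"angular": [24.7,-4,11.3]},
    {"fingers": 34,"delta_pos": [400,-18,170],"angular": [24.7,-4,11.3]},
    {"fingers": 34,"delta_pos": [420.8,-18.2,183.4],"angular": [24.7,-4,11.3]}
  ]
}}

```text
clock: 2.1
tool_pos: [0.4199, -0.111, 0.1773]
orientation: [-155.6, 6.3, -97.4]
force: [2.4, 1.7, 1.1]
opening: 0.0339
gripper_force: 0.0
```

```bash
python3 - <<'E'
from h import *
st()
delta(K+nv*.112,knobR(15),'pre')
delta(K+nv*.012,knobR(15),'grasp')
t,s=[cv2.cvtColor(ctrl.snapshot(n),cv2.COLOR_RGB2BGR) for n in('top','scene')]
f=lambda im,x,y,w:cv2.resize(im[y:y+w*3//2,x:x+w],(400,600),interpolation=cv2.INTER_CUBIC)
cv2.imwrite('pics/pre.png',np.clip(1.8*np.hstack([f(t,270,160,90),f(s,200,140,90)]),0,255).astype(np.uint8))
E
```

```text
{'clock': 2.1, 'joint_pos': [15.4459, -20.5736, -50.4321, 6.7961, -35.4559, -28.8814], 'tool_pos': [0.4199, -0.111, 0.1773], 'orientation': [-155.5814, 6.2841, -97.3984], 'force': [2.4198, 1.6983, 1.1026], 'moment': [0.1149, 1.0844, 0.0541], 'opening': 0.0339, 'gripper_force': 0.0}
pre dpos [2.7, 0.8, 0.5] ang [-0.1, 0.2, 0.4]
grasp dpos [3.0, 1.0, 100.5] ang [-0.1, 0.2, 0.4]
```

View pics/pre.png

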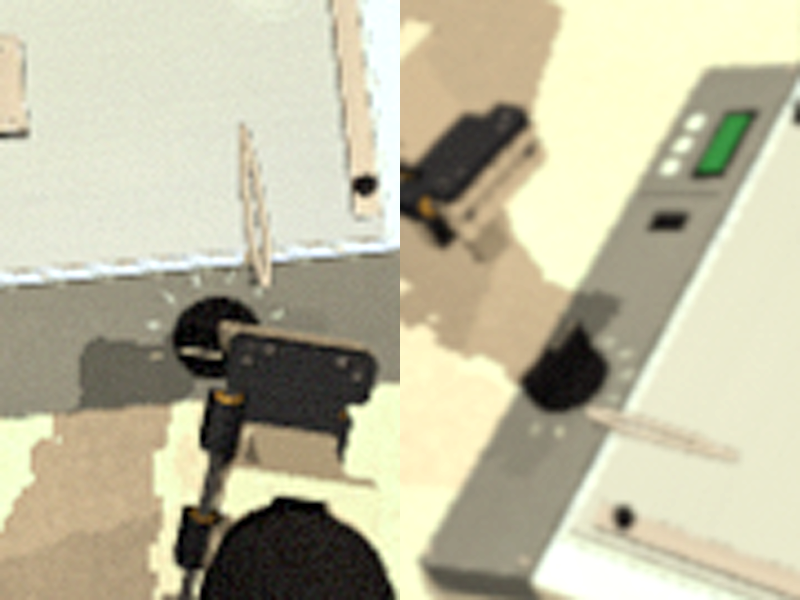

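Top view on the left: the gripper's tan finger edge is near crop (235,330), with its body at (300,370), just below and right of the knob at (215,340). Scene view on the right: the gripper is above and left at (490,180). I'll check the alignment by projecting the TCP.

```bash
cat >> h.py <<'E'
def proj(n,P):
    p=ctrl.camera_params(n);Km=np.array([[p['fx'],0,p['cx']],[0,p['fy'],p['cy']],[0,0,1]]);M=np.linalg.inv(p['cam_to_world'])
    c=np.atleast_2d(P)@M[:3,:3].T+M[:3,3];c=c*[1,-1,-1]
    return cv2.projectPoints(c.reshape(-1,1,3),np.zeros(3),np.zeros(3),Km,p['dist_coeffs'])[0][:,0]
E
python3 - <<'E'
from h import *
o=ctrl.get_obs();p=o['tool_pos'];Rc=R.from_euler('xyz',o['orientation'],degrees=True).as_matrix()
P=np.array([p,p-Rc[:,2]*.066,K,K+nv*.037])
P=np.vstack([P,[P[1]+Rc@[a*.039,b*.0965,0] for a in(-1,1) for b in(-1,1)],[P[1]+Rc@[a*.0965,b*.039,0] for a in(-1,1) for b in(-1,1)]])
print(((proj('top',P)-[270,160])/.225).round().tolist());print(((proj('scene',P)-[200,140])/.225+[400,0]).round().tolist())
E
```

```text
[[239.0, 405.0], [253.0, 451.0], [214.0, 335.0], [221.0, 356.0], [223.0, 286.0], [154.0, 586.0], [358.0, 308.0], [282.0, 606.0], [102.0, 363.0], [77.0, 485.0], [431.0, 416.0], [398.0, 536.0]]
[[491.0, 278.0], [444.0, 208.0], [567.0, 383.0], [544.0, 348.0], [580.0, 194.0], [395.0, 143.0], [500.0, 281.0], [318.0, 220.0], [577.0, 118.0], [501.0, 101.0], [381.0, 326.0], [309.0, 299.0]]
```

The projection agrees: the TCP projects to scene (491,278), where the fingertips are. Now I'll descend onto the knob.

Emit:
{"name": "apply_moves", "arguments": {
  "deltas": [
    {"fingers": 34,"delta_pos": [3,1,25],"angular": [0,0,0.4]},
    {"fingers": 34,"delta_pos": [3,1,50],"angular": [0,0,0.4]},
    {"fingers": 34,"delta_pos": [3,1,70],"angular": [0,0,0.4]},
    {"fingers": 34,"delta_pos": [3,1,85],"angular": [0,0,0.4]},
    {"fingers": 34,"delta_pos": [3,1,93],"angular": [0,0,0.4]},
    {"fingers": 34,"delta_pos": [3,1,99],"angular": [0,0,0.4]},
    {"fingers": 34,"delta_pos": [3,1,99],"angular": [0,0,0.4]},
    {"fingers": 34,"delta_pos": [3,1,99],"angular": [0,0,0.4]}
  ]
}}

```text
clock: 3.0
tool_pos: [0.4613, -0.1074, 0.0873]
orientation: [-155.8, 6.4, -97.8]
force: [-0.0, -0.1, -0.3]
opening: 0.0339
gripper_force: 0.0
```

```bash
python3 -c "
from h import *
st()
delta(K+nv*.013,knobR(15),'g')"
```

```text
{'clock': 3.0, 'joint_pos': [13.0713, -6.7618, -57.4817, 11.4901, -14.7733, -32.758], 'tool_pos': [0.4613, -0.1074, 0.0873], 'orientation': [-155.8379, 6.4161, -97.8321], 'force': [-0.0222, -0.1088, -0.2897], 'moment': [-0.0339, 1.3574, 0.0313], 'opening': 0.0339, 'gripper_force': 0.0}
g dpos [2.0, 0.6, 0.3] ang [0.1, 0.1, -0.1]
```

Emit:
{"name": "apply_moves", "arguments": {
  "deltas": [
    {"fingers": 5,"delta_pos": [0,0,0],"angular": [0,0,0]},
    {"fingers": 5,"delta_pos": [0,0,0],"angular": [0,0,0]},
    {"fingers": 5,"delta_pos": [0,0,0],"angular": [0,0,0]},
    {"fingers": 5,"delta_pos": [0,0,0],"angular": [0,0,0]},
    {"fingers": 5,"delta_pos": [0,0,0],"angular": [0,0,0]},
    {"fingers": 5,"delta_pos": [0,0,0],"angular": [0,0,0]},
    {"fingers": 5,"delta_pos": [0,0,0],"angular": [0,0,0]}
  ]
}}

```text
clock: 3.7
tool_pos: [0.4613, -0.1076, 0.0871]
orientation: [-155.8, 6.4, -97.9]
force: [0.2, 0.4, -0.3]
opening: 0.005
gripper_force: 0.0
```

```bash
python3 -c "
from h import *
st()
delta(K+nv*.013,knobR(15),'g')"
```

```text
{'clock': 3.7, 'joint_pos': [13.0322, -6.7294, -57.4987, 11.4962, -14.7264, -32.7537], 'tool_pos': [0.4613, -0.1076, 0.0871], 'orientation': [-155.842, 6.4163, -97.8573], 'force': [0.1797, 0.4374, -0.2718], 'moment': [-0.0572, 1.3478, 0.0259], 'opening': 0.005, 'gripper_force': 0.0}
g dpos [1.8, 0.5, 0.1] ang [0.1, 0.1, -0.1]
```

```bash
python3 - <<'E'
from h import *
t,s=[cv2.cvtColor(ctrl.snapshot(n),cv2.COLOR_RGB2BGR) for n in('top','scene')]
f=lambda im,x,y,w:cv2.resize(im[y:y+w*3//2,x:x+w],(400,600),interpolation=cv2.INTER_CUBIC)
cv2.imwrite('pics/miss.png',np.clip(1.8*np.hstack([f(t,270,160,90),f(s,200,140,90)]),0,255).astype(np.uint8))
o=ctrl.get_obs();P=o['tool_pos']
print((proj('top',P)-[270,160])/.225,(proj('scene',P)-[200,140])/.225+[400,0])
E
```

```text
[[214.11306706 340.8056279 ]] [[560.97445418 369.04094542]]
```

View pics/miss.png

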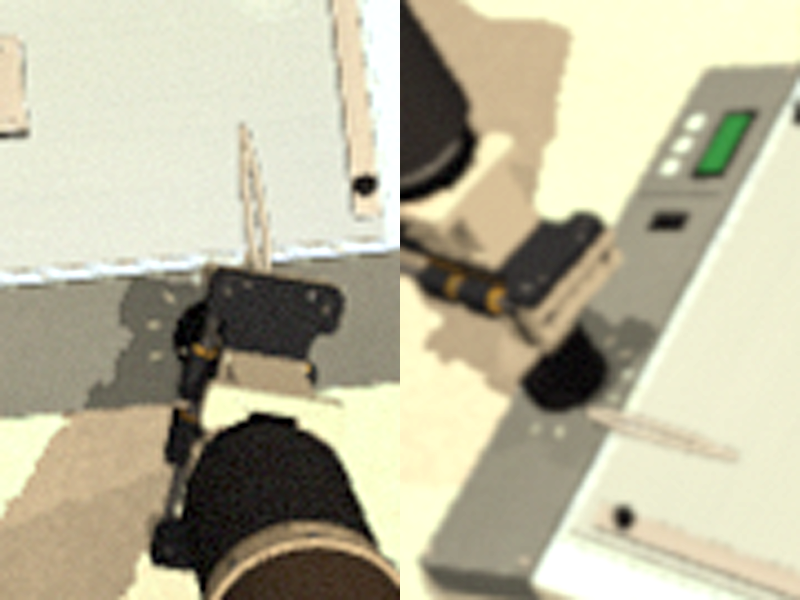

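The fingers shut on nothing. In the scene view the tan finger seems to end above the knob at (540,345), while the TCP projects to (561,369). I'll take one closer look.

```bash
python3 - <<'E'
from h import *
s=cv2.cvtColor(ctrl.snapshot('scene'),cv2.COLOR_RGB2BGR);s0=cv2.imread('pics/scene0.png')
f=lambda im:cv2.resize(im[185:245,212:252],(400,600),interpolation=cv2.INTER_CUBIC).astype(float)
c=np.hstack([f(s),f(s0)])
o=ctrl.get_obs();Rc=R.from_euler('xyz',o['orientation'],degrees=True).as_matrix();p=o['tool_pos']
c=255*np.clip(c/255,0,1)**.45
for i,k in enumerate((0,.019,.04,.066)):
    q=((proj('scene',p-Rc[:,2]*k)[0]-[212,185]+.5)*10).astype(int);print(k,q);cv2.circle(c,tuple(map(int,q)),4,(0,0,255),1)
for k in(0,.01,.037):
    q=((proj('scene',K+nv*k)[0]-[212,185]+.5)*10).astype(int);cv2.circle(c,(int(q[0])+400,int(q[1])),4,(0,255,0),1);print(q)
cv2.imwrite('pics/z.png',c)
E
```

```text
0 [247 385]
0.019 [220 345]
0.04 [189 299]
0.066 [151 242]
[261 416]
[247 395]
[208 338][ WARN:0@0.807] global loadsave.cpp:1063 imwrite_ Unsupported depth image for selected encoder is fallbacked to CV_8U.
```

View pics/z.png

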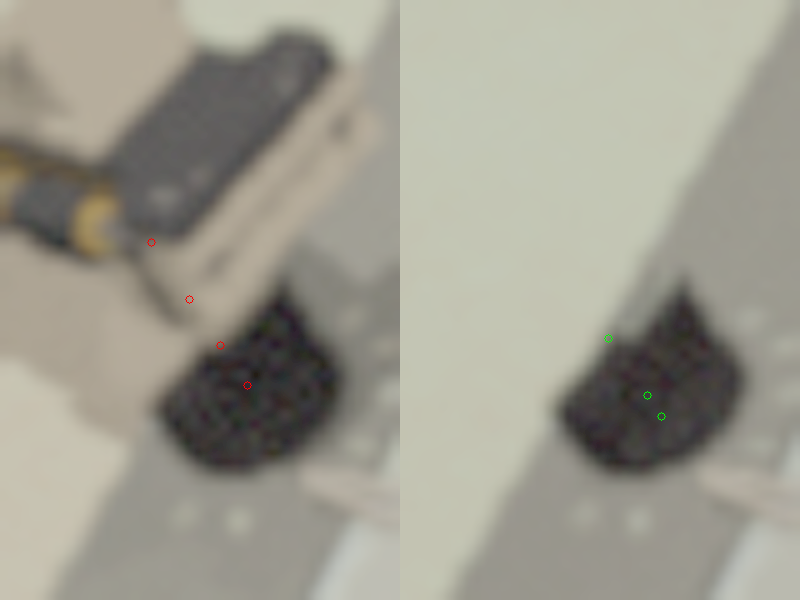

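```bash
python3 - <<'E'
from h import *
s0=cv2.imread('pics/scene0.png');t0=cv2.imread('pics/top0.png')
a=np.radians(15);b=np.cos(a)*left+np.sin(a)*up;c=np.cross(nv,b)
pts={'axis':K,'nose37':K+b*.032+nv*.037,'nose10':K+b*.032+nv*.01,'tailU37':K-b*.032-c*.008+nv*.037,'tailD37':K-b*.032+c*.008+nv*.037,'skU':K+up*.03+nv*.01,'skD':K-up*.03+nv*.01,'skL':K+left*.03+nv*.01,'skR':K-left*.03+nv*.01}
for n,im,o,k in(('scene',s0,[212,185],10),('top',t0,[295,217],400/48)):
    print(n,{m:((proj(n,p)[0]-o+.5)*k).round().tolist() for m,p in pts.items()})
E
```

```text
scene {'axis': [261.0, 416.0], 'nose37': [273.0, 265.0], 'nose10': [310.0, 322.0], 'tailU37': [160.0, 419.0], 'tailD37': [126.0, 407.0], 'skU': [324.0, 400.0], 'skD': [172.0, 391.0], 'skL': [288.0, 324.0], 'skR': [205.0, 469.0]}
top {'axis': [198.0, 156.0], 'nose37': [120.0, 182.0], 'nose10': [113.0, 153.0], 'tailU37': [304.0, 189.0], 'tailD37': [294.0, 231.0], 'skU': [196.0, 89.0], 'skD': [205.0, 244.0], 'skL': [117.0, 174.0], 'skR': [284.0, 160.0]}
```

Emit:
{"name": "apply_moves", "arguments": {
  "deltas": [
    {"fingers": 5,"delta_pos": [0,0,-25],"angular": [0,0,0]},
    {"fingers": 5,"delta_pos": [0,0,-50],"angular": [0,0,0]},
    {"fingers": 5,"delta_pos": [0,0,-70],"angular": [0,0,0]},
    {"fingers": 5,"delta_pos": [0,0,-70],"angular": [0,0,0]},
    {"fingers": 5,"delta_pos": [0,0,-70],"angular": [0,0,0]}
  ]
}}

```text
clock: 4.35
tool_pos: [0.4322, -0.1106, 0.151]
orientation: [-155.8, 6.5, -97.8]
force: [0.7, -0.3, 0.1]
opening: 0.0053
gripper_force: 0.0
```

```bash
python3 - <<'E'
from h import *
st();print(ctrl.hold_point_z)
for n in('top','scene'):np.save(f'/tmp/{n}_shut.npy',ctrl.snapshot(n))
E
```

```text
{'clock': 4.35, 'joint_pos': [14.5734, -16.7733, -52.2804, 7.123, -29.8781, -29.2097], 'tool_pos': [0.4322, -0.1106, 0.151], 'orientation': [-155.7535, 6.4594, -97.8423], 'force': [0.6729, -0.335, 0.0891], 'moment': [-0.0289, 1.3629, 0.0032], 'opening': 0.0053, 'gripper_force': 0.0}
0.0188
```

Emit:
{"name": "apply_moves", "arguments": {
  "deltas": [
    {"fingers": 80,"delta_pos": [0,0,0],"angular": [0,0,0]},
    {"fingers": 80,"delta_pos": [0,0,0],"angular": [0,0,0]},
    {"fingers": 80,"delta_pos": [0,0,0],"angular": [0,0,0]},
    {"fingers": 80,"delta_pos": [0,0,0],"angular": [0,0,0]},
    {"fingers": 80,"delta_pos": [0,0,0],"angular": [0,0,0]}
  ]
}}

```text
clock: 4.95
tool_pos: [0.4319, -0.1108, 0.1504]
orientation: [-155.9, 6.4, -97.9]
force: [0.0, -0.0, 0.4]
opening: 0.0397
gripper_force: 0.0
```

```bash
python3 - <<'E'
from h import *
st();o=ctrl.get_obs();p=o['tool_pos'];Rc=R.from_euler('xyz',o['orientation'],degrees=True).as_matrix()
out=[]
for n,(x,y) in(('top',(280,175)),('scene',(190,140))):
    s=ctrl.snapshot(n);a=np.load(f'/tmp/{n}_shut.npy')
    f=lambda im:cv2.resize(im[y:y+75,x:x+100,::-1],(400,300),interpolation=cv2.INTER_CUBIC).astype(float)
    row=[]
    for im,h in((a,.0025),(s,.04)):
        c=255*(f(im)/255)**.5
        for q in(p,p+Rc[:,1]*h,p-Rc[:,1]*h):
            u=((proj(n,q)[0]-[x,y]+.5)*4).astype(int);cv2.circle(c,tuple(map(int,u)),3,(0,0,255),1)
        row.append(c)
    out.append(np.hstack(row))
cv2.imwrite('pics/oc.png',np.vstack(out).astype(np.uint8))
E
```

```text
{'clock': 4.95, 'joint_pos': [14.5713, -16.6969, -52.2673, 7.1242, -29.9298, -29.2031], 'tool_pos': [0.4319, -0.1108, 0.1504], 'orientation': [-155.8576, 6.4086, -97.8546], 'force': [0.0037, -0.0108, 0.4342], 'moment': [-0.1055, 1.367, 0.0365], 'opening': 0.0397, 'gripper_force': 0.0}
```

View pics/oc.png

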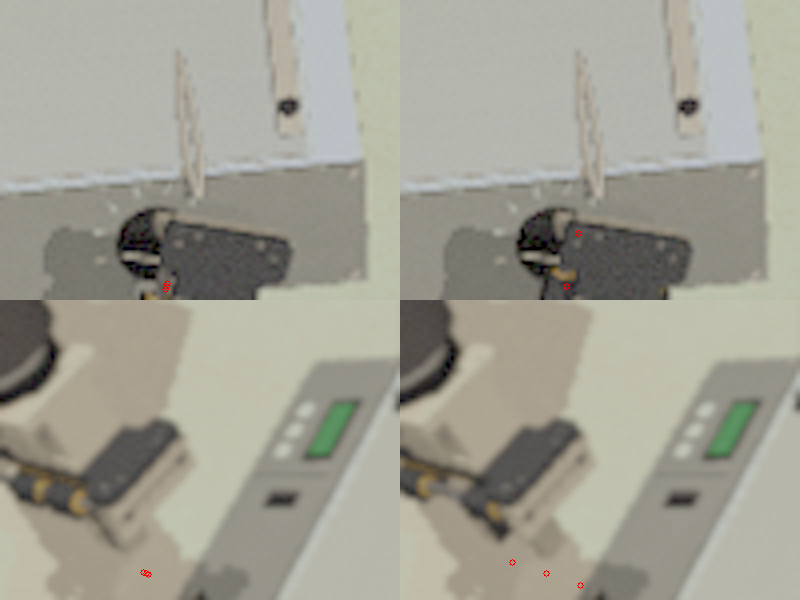

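The fingers appear to end short of the projected TCP, for example scene stub (125,545) against (146,573). I'll look at the open/shut pixel difference numerically.

```bash
python3 - <<'E'
from h import *
o=ctrl.get_obs();p=o['tool_pos'];Rc=R.from_euler('xyz',o['orientation'],degrees=True).as_matrix()
for n in('scene',):
    s=np.mean([ctrl.snapshot(n) for _ in range(3)],0);a=np.load(f'/tmp/{n}_shut.npy').astype(float)
    d=cv2.GaussianBlur(np.abs(s-a).max(2),(3,3),0)
    for k in(0,.019,.03,.045):
        print(k,'shut',proj(n,p-Rc[:,2]*k)[0].round(1),'uphill open',proj(n,p-Rc[:,2]*k-Rc[:,1]*.03)[0].round(1),'downhill',proj(n,p-Rc[:,2]*k+Rc[:,1]*.03)[0].round(1))
    print('cols 202..246 rows 180..222')
    for r in range(184,222):print(r,' '.join('%2d'%v for v in d[r,204:248:1]))
E
```

```text
0 shut [226.  207.9] uphill open [232.5 210. ] downhill [219.8 205.8]
0.019 shut [223.1 203.6] uphill open [229.6 205.7] downhill [216.9 201.5]
0.03 shut [221.4 201.1] uphill open [227.9 203.2] downhill [215.1 199. ]
0.045 shut [219.1 197.6] uphill open [225.6 199.6] downhill [212.8 195.6]
cols 202..246 rows 180..222
184 36 28 22 17 10  5  2  2  1  1  1  1  1  1  1  2  1  1  0  0  1  2  1  1  0  0  0  0  0  0  1  2  2  1  0  0  0  0  0  0  0  0  0  0
185 54 50 44 34 20  9  5  4  2  1  1  2  2  1  1  1  1  1  1  0  1  1  1  1  0  0  1  0  0  0  1  1  1  1  0  0  0  0  0  0  0  0  0  0
186 56 56 52 39 23 14 11  8  4  2  2  3  2  1  1  1  1  1  1  1  1  1  0  0  1  1  1  1  0  0  0  1  1  0  0  0  0  0  0  0  0  0  0  0
187 46 46 41 31 24 26 25 15  6  2  1  2  2  2  2  2  1  1  1  1  1  1  0  0  1  2  2  1  1  0  0  0  0  0  0  0  0  0  0  0  0  0  0  0
188 36 32 25 22 32 45 42 25  9  2  1  1  2  2  2  2  1  1  1  1  1  1  1  0  1  2  2  1  1  1  0  0  0  0  0  0  0  0  0  0  0  0  0  0
189 35 24 16 23 44 57 49 29 13  4  2  2  2  1  2  2  1  1  1  1  1  2  2  1  1  1  1  0  1  1  0  0  
[... 3686 characters left out ...]
 1  1  0  0  0  0  0
217  0  0  0  0  2 10 22 28 27 19  9  2  0  1  1  0  0  0  0  0  0  0  0  0  0  0  0  0  1  1  1  2  3  3  2  1  1  1  1  1  0  0  0  0
218  0  0  0  0  1  6 16 26 29 25 15  5  1  1  2  2  1  1  0  0  0  0  0  0  0  0  0  0  1  1  1  1  2  2  2  2  1  2  2  1  1  0  0  0
219  0  0  0  0  0  3  7 13 16 17 12  5  2  5  9 10  7  2  1  0  1  1  0  0  0  0  0  0  0  0  1  2  2  2  2  1  1  2  2  2  1  0  0  0
220  0  0  0  0  0  1  2  3  5  7  5  3  4 12 21 24 18  9  3  1  1  1  0  0  0  0  0  0  1  1  1  1  2  2  2  2  2  2  2  2  1  1  1  1
221  0  0  0  0  0  0  0  0  1  1  1  1  4 14 26 32 29 21 13  7  4  2  1  0  0  0  0  1  2  2  2  2  2  2  3  3  3  2  1  2  1  1  1  1
```

```bash
python3 - <<'E'
from h import *
p=np.array([.2675,.6192,.191]);Rc=R.from_euler('xyz',[180,0,-23.37],degrees=True).as_matrix()
out=[]
for n,(x,y) in(('top',(0,255)),('scene',(255,0))):
    im=cv2.imread(f'pics/{n}0.png');c=255*(cv2.resize(im[y:y+75,x:x+50],(400,600),interpolation=cv2.INTER_CUBIC)/255.)**.5
    for k in(0,.019,.066):
        for q in(p-Rc[:,2]*k,p-Rc[:,2]*k+Rc[:,1]*.044,p-Rc[:,2]*k-Rc[:,1]*.044):
            u=((proj(n,q)[0]-[x,y]+.5)*8).astype(int);print(n,k,u);cv2.circle(c,tuple(map(int,u)),4,(0,0,255) if k<.01 else (0,255,0),1)
    out.append(c)
cv2.imwrite('pics/start.png',np.hstack(out).astype(np.uint8))
E
```

```text
top 0 [418 382]
top 0 [531 437]
top 0 [306 327]
top 0.019 [384 389]
top 0.019 [499 445]
top 0.019 [270 333]
top 0.066 [292 407]
top 0.066 [412 466]
top 0.066 [173 348]
scene 0 [270 450]
scene 0 [200 483]
scene 0 [339 418]
scene 0.019 [271 416]
scene 0.019 [201 448]
scene 0.019 [340 384]
scene 0.066 [274 328]
scene 0.066 [202 360]
scene 0.066 [345 296]
```

View pics/start.png

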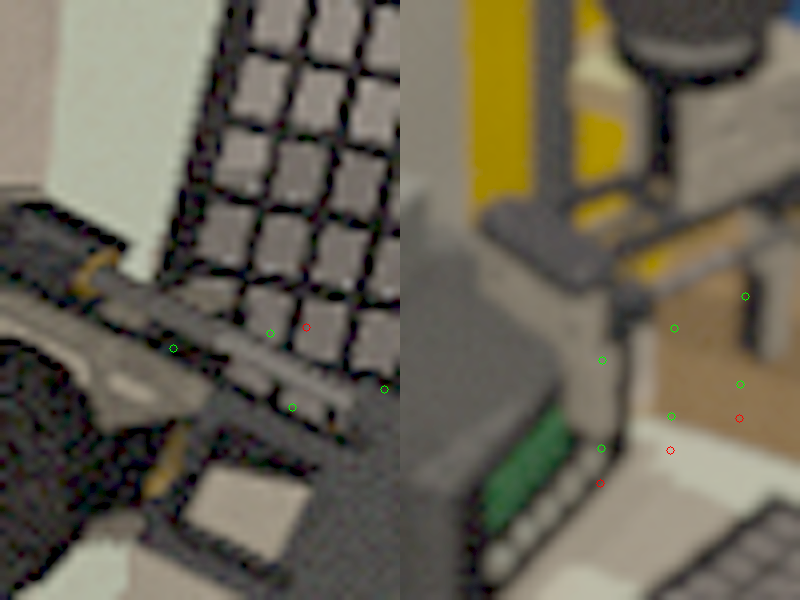

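The picture shows the real fingertips about 6 px (about 27 mm) above the projected TCP in the scene view. That also explains why the fingers shut on nothing just above the bar. So I'll go deeper, in small steps, watching the force, and about 4 mm further uphill as the knob outline suggests.

```bash
python3 -c "
from h import *
K2=K+up*.004
for h in(.013,0,-.012): delta(K2+nv*h,knobR(15),h)"
```

```text
0.013 dpos [0.8, -3.3, 70.1] ang [0.1, 0.1, -0.1]
0 dpos [0.8, -3.3, 83.1] ang [0.1, 0.1, -0.1]
-0.012 dpos [0.8, -3.4, 95.1] ang [0.1, 0.1, -0.1]
```

Emit:
{"name": "apply_moves", "arguments": {
  "deltas": [
    {"fingers": 34,"delta_pos": [1,-3,25],"angular": [0,0,0]},
    {"fingers": 34,"delta_pos": [1,-3,45],"angular": [0,0,0]},
    {"fingers": 34,"delta_pos": [1,-3,60],"angular": [0,0,0]},
    {"fingers": 34,"delta_pos": [1,-3,68],"angular": [0,0,0]},
    {"fingers": 34,"delta_pos": [1,-3,72],"angular": [0,0,0]},
    {"fingers": 34,"delta_pos": [1,-3,75],"angular": [0,0,0]},
    {"fingers": 34,"delta_pos": [1,-3,77],"angular": [0,0,0]},
    {"fingers": 34,"delta_pos": [1,-3,79],"angular": [0,0,0]},
    {"fingers": 34,"delta_pos": [1,-3,81],"angular": [0,0,0]},
    {"fingers": 34,"delta_pos": [1,-3,81],"angular": [0,0,0]}
  ]
}}

```text
clock: 6.2
tool_pos: [0.4685, -0.1086, 0.0783]
orientation: [-155.8, 6.4, -97.9]
force: [0.4, 0.6, -0.7]
opening: 0.0338
gripper_force: 0.0
```

```bash
python3 -c "
from h import *
K2=K+up*.004;st()
for h in(0,-.012): delta(K2+nv*h,knobR(15),h)"
```

```text
{'clock': 6.2, 'joint_pos': [12.3503, -4.7777, -57.7949, 12.2523, -12.4256, -32.9742], 'tool_pos': [0.4685, -0.1086, 0.0783], 'orientation': [-155.8278, 6.4199, -97.8504], 'force': [0.3923, 0.6287, -0.6842], 'moment': [-0.1128, 1.3215, 0.0422], 'opening': 0.0338, 'gripper_force': 0.0}
0 dpos [-0.2, -0.3, 2.1] ang [0.1, 0.1, -0.1]
-0.012 dpos [-0.2, -0.3, 14.1] ang [0.1, 0.1, -0.1]
```

Passing the supposed skirt level with no force confirms the offset. I'll go on.

Emit:
{"name": "apply_moves", "arguments": {
  "deltas": [
    {"fingers": 34,"delta_pos": [0,0,2],"angular": [0,0,0]},
    {"fingers": 34,"delta_pos": [0,0,4],"angular": [0,0,0]},
    {"fingers": 34,"delta_pos": [0,0,6],"angular": [0,0,0]},
    {"fingers": 34,"delta_pos": [0,0,8],"angular": [0,0,0]},
    {"fingers": 34,"delta_pos": [0,0,10],"angular": [0,0,0]},
    {"fingers": 34,"delta_pos": [0,0,10],"angular": [0,0,0]}
  ]
}}

```text
clock: 6.8
tool_pos: [0.473, -0.1087, 0.0693]
orientation: [-155.9, 6.5, -97.8]
force: [0.3, -0.1, -0.9]
opening: 0.034
gripper_force: 0.0
```

```bash
python3 -c "
from h import *
K2=K+up*.004;st()
for h in(0,-.012): delta(K2+nv*h,knobR(15),h)"
```

```text
{'clock': 6.8, 'joint_pos': [11.8531, -3.1056, -58.214, 12.9312, -10.3791, -33.2852], 'tool_pos': [0.473, -0.1087, 0.0693], 'orientation': [-155.936, 6.48, -97.8305], 'force': [0.2551, -0.0537, -0.9094], 'moment': [-0.0769, 1.3264, -0.0167], 'opening': 0.034, 'gripper_force': 0.0}
0 dpos [-0.8, 0.1, -7.8] ang [0.2, 0.2, -0.1]
-0.012 dpos [-0.7, 0.1, 4.2] ang [0.2, 0.2, -0.1]
```

Emit:
{"name": "apply_moves", "arguments": {
  "deltas": [
    {"fingers": 5,"delta_pos": [0,0,0],"angular": [0,0,0]},
    {"fingers": 5,"delta_pos": [0,0,0],"angular": [0,0,0]},
    {"fingers": 5,"delta_pos": [0,0,0],"angular": [0,0,0]},
    {"fingers": 5,"delta_pos": [0,0,0],"angular": [0,0,0]},
    {"fingers": 5,"delta_pos": [0,0,0],"angular": [0,0,0]},
    {"fingers": 5,"delta_pos": [0,0,0],"angular": [0,0,0]}
  ]
}}

```text
clock: 7.4
tool_pos: [0.4703, -0.109, 0.0682]
orientation: [-156.2, 6.4, -98.0]
force: [-21.9, 13.4, 4.9]
opening: 0.0157
gripper_force: 29.9
```

```bash
python3 -c "
from h import *
st();o=ctrl.get_obs();print(R.from_euler('xyz',o['orientation'],degrees=True).inv().apply(o['force']))"
```

```text
{'clock': 7.4, 'joint_pos': [11.9417, -3.1821, -58.2767, 12.7648, -10.6835, -33.2956], 'tool_pos': [0.4703, -0.109, 0.0682], 'orientation': [-156.2185, 6.4258, -97.9583], 'force': [-21.8669, 13.3755, 4.9279], 'moment': [4.8508, 7.9004, 2.4911], 'opening': 0.0157, 'gripper_force': 29.9299}
[-10.70643263  19.99858859 -12.91425784]
```

Gripped: opening 15.7 mm at 30 N. I'll relieve the side force by shifting 3 mm downhill and backing out a little, away from the joint limit.

Emit:
{"name": "apply_moves", "arguments": {
  "deltas": [
    {"fingers": 5,"delta_pos": [0,1.5,-1],"angular": [0,0,0]},
    {"fingers": 5,"delta_pos": [-1,3,-2],"angular": [0,0,0]},
    {"fingers": 5,"delta_pos": [-1,3,-3],"angular": [0,0,0]},
    {"fingers": 5,"delta_pos": [-1,3,-3],"angular": [0,0,0]}
  ]
}}

```text
clock: 7.8
tool_pos: [0.4688, -0.1077, 0.07]
orientation: [-156.1, 6.5, -97.8]
force: [19.4, -3.6, -30.9]
opening: 0.0154
gripper_force: 29.9
```

```bash
python3 -c "
from h import *
st();o=ctrl.get_obs();r=R.from_euler('xyz',o['orientation'],degrees=True).inv();print(r.apply(o['force']),r.apply(o['moment']))"
```

```text
{'clock': 7.8, 'joint_pos': [12.1955, -3.6251, -58.2663, 12.4261, -11.0192, -33.0717], 'tool_pos': [0.4688, -0.1077, 0.07], 'orientation': [-156.1228, 6.5051, -97.8093], 'force': [19.3783, -3.5775, -30.9194], 'moment': [-2.0668, -0.688, -0.9612], 'opening': 0.0154, 'gripper_force': 29.8721}
[ 4.40825973 -5.60681551 35.96470216] [ 1.06514225  2.12931454 -0.01740987]
```

Emit:
{"name": "apply_moves", "arguments": {
  "deltas": [
    {"fingers": 5,"delta_pos": [0,-0.5,1.5],"angular": [0,0,0]},
    {"fingers": 5,"delta_pos": [0,-0.5,2],"angular": [0,0,4]},
    {"fingers": 5,"delta_pos": [0,-0.5,2],"angular": [0,0,8]},
    {"fingers": 5,"delta_pos": [0,-0.5,2],"angular": [0,0,12]},
    {"fingers": 5,"delta_pos": [0,-0.5,2],"angular": [0,0,16]},
    {"fingers": 5,"delta_pos": [0,-0.5,2],"angular": [0,0,20]},
    {"fingers": 5,"delta_pos": [0,-0.5,2],"angular": [0,0,20]}
  ]
}}

```text
clock: 8.5
tool_pos: [0.4693, -0.1083, 0.0697]
orientation: [-159.5, 14.2, -116.8]
force: [-11.7, 5.3, 8.6]
opening: 0.0158
gripper_force: 29.8
```

```bash
python3 -c "
from h import *
st();o=ctrl.get_obs();r=R.from_euler('xyz',o['orientation'],degrees=True).inv();print(r.apply(o['force']),r.apply(o['moment']));delta(o['tool_pos'],knobR(105))"
```

```text
{'clock': 8.5, 'joint_pos': [12.0787, -3.5262, -58.2766, 12.4522, -10.864, -53.1957], 'tool_pos': [0.4693, -0.1083, 0.0697], 'orientation': [-159.5317, 14.2028, -116.8128], 'force': [-11.6635, 5.2723, 8.6296], 'moment': [2.2438, 4.255, 1.0755], 'opening': 0.0158, 'gripper_force': 29.8439}
[ -1.57861446   9.00722089 -12.43713168] [-4.92649657 -0.02994695  0.15787008]
 dpos [0.0, 0.0, 0.0] ang [0.4, -0.2, 69.7]
```

Emit:
{"name": "apply_moves", "arguments": {
  "deltas": [
    {"fingers": 5,"delta_pos": [0,0,0],"angular": [0,0,5]},
    {"fingers": 5,"delta_pos": [0,0,0],"angular": [0,0,10]},
    {"fingers": 5,"delta_pos": [0,0,0],"angular": [0,0,15]},
    {"fingers": 5,"delta_pos": [0,0,0],"angular": [0,0,20]},
    {"fingers": 5,"delta_pos": [0,0,0],"angular": [0,0,25]},
    {"fingers": 5,"delta_pos": [0,0,0],"angular": [0,0,30]},
    {"fingers": 5,"delta_pos": [0,0,0],"angular": [0,0,35]},
    {"fingers": 5,"delta_pos": [0,0,0],"angular": [0,0,40]},
    {"fingers": 5,"delta_pos": [0,0,0],"angular": [0,0,40]}
  ]
}}

```text
clock: 9.4
tool_pos: [0.4693, -0.1081, 0.0697]
orientation: [-173.6, 24.0, -158.1]
force: [-13.0, 6.5, 8.5]
opening: 0.0156
gripper_force: 29.8
```

```bash
python3 -c "
from h import *
st();o=ctrl.get_obs();r=R.from_euler('xyz',o['orientation'],degrees=True).inv();print(r.apply(o['force']),r.apply(o['moment']));delta(o['tool_pos'],knobR(105))"
```

```text
{'clock': 9.4, 'joint_pos': [12.0974, -3.5273, -58.2753, 12.4432, -10.8594, -93.2285], 'tool_pos': [0.4693, -0.1081, 0.0697], 'orientation': [-173.6131, 23.9564, -158.0558], 'force': [-13.0433, 6.5494, 8.4983], 'moment': [2.2679, 4.3872, 1.0998], 'opening': 0.0156, 'gripper_force': 29.8153}
[  5.36873889   9.58138769 -12.83026144] [-3.86726993  3.25911276  0.15316886]
 dpos [0.0, 0.0, 0.0] ang [0.3, -0.3, 29.7]
```

Emit:
{"name": "apply_moves", "arguments": {
  "deltas": [
    {"fingers": 5,"delta_pos": [0,0,0],"angular": [0,0,5]},
    {"fingers": 5,"delta_pos": [0,0,0],"angular": [0,0,10]},
    {"fingers": 5,"delta_pos": [0,0,0],"angular": [0,0,15]},
    {"fingers": 5,"delta_pos": [0,0,0],"angular": [0,0,20]},
    {"fingers": 5,"delta_pos": [0,0,0],"angular": [0,0,25]},
    {"fingers": 5,"delta_pos": [0,0,0],"angular": [0,0,30]},
    {"fingers": 5,"delta_pos": [0,0,0],"angular": [0,0,30]},
    {"fingers": 5,"delta_pos": [0,0,0],"angular": [0,0,30]}
  ]
}}

```text
clock: 10.2
tool_pos: [0.4694, -0.108, 0.0697]
orientation: [172.8, 23.8, 169.2]
force: [-11.9, 6.4, 8.2]
opening: 0.0159
gripper_force: 29.9
```

```bash
python3 -c "
from h import *
st();o=ctrl.get_obs();r=R.from_euler('xyz',o['orientation'],degrees=True).inv();print(r.apply(o['force']),r.apply(o['moment']));delta(o['tool_pos'],knobR(105))"
```

```text
{'clock': 10.2, 'joint_pos': [12.1001, -3.5304, -58.2768, 12.4442, -10.8459, -123.071], 'tool_pos': [0.4694, -0.108, 0.0697], 'orientation': [172.8449, 23.7655, 169.2423], 'force': [-11.8847, 6.4219, 8.1763], 'moment': [2.3351, 4.0942, 1.1839], 'opening': 0.0159, 'gripper_force': 29.899}
[  8.4877986    5.63714421 -12.06314901] [-1.8772639   4.48156819  0.09196243]
 dpos [0.0, 0.0, 0.0] ang [0.2, -0.3, -0.1]
```

Release with a modest opening, then back out along the tool.

Emit:
{"name": "apply_moves", "arguments": {
  "deltas": [
    {"fingers": 34,"delta_pos": [0,0,0],"angular": [0,0,0]},
    {"fingers": 34,"delta_pos": [0,0,0],"angular": [0,0,0]},
    {"fingers": 34,"delta_pos": [0,0,0],"angular": [0,0,0]},
    {"fingers": 34,"delta_pos": [0,0,0],"angular": [0,0,0]},
    {"fingers": 34,"delta_pos": [0,0,-20],"angular": [0,0,0]},
    {"fingers": 34,"delta_pos": [0,0,-50],"angular": [0,0,0]},
    {"fingers": 34,"delta_pos": [0,0,-100],"angular": [0,0,0]},
    {"fingers": 34,"delta_pos": [0,0,-150],"angular": [0,0,0]},
    {"fingers": 34,"delta_pos": [0,0,-200],"angular": [0,0,0]},
    {"fingers": 34,"delta_pos": [0,0,-200],"angular": [0,0,0]}
  ]
}}

```text
clock: 11.2
tool_pos: [0.3885, -0.1176, 0.2594]
orientation: [172.6, 24.6, 169.2]
force: [2.0, 0.9, -0.7]
opening: 0.0336
gripper_force: 0.0
```

```bash
python3 - <<'E'
from h import *
st()
im=ctrl.snapshot('top');g=im.max(2).astype(float)
print('rows 222-248, cols 300-340')
for r in range(222,250):print(r,' '.join('%3d'%v for v in g[r,302:340]))
s=ctrl.snapshot('scene');cv2.imwrite('/tmp/s1.png',s)
E
```

```text
{'clock': 11.2, 'joint_pos': [15.987, -28.6974, -42.6351, 5.2014, -50.8903, -117.5294], 'tool_pos': [0.3885, -0.1176, 0.2594], 'orientation': [172.5836, 24.5578, 169.2225], 'force': [1.9618, 0.9217, -0.6657], 'moment': [-0.0658, 1.1401, 0.022], 'opening': 0.0336, 'gripper_force': 0.0}
rows 222-248, cols 300-340
222  73  79  84  90  88  83  82  84  82  81  81 101 109  80  81  83  85  82  86  96  93  83  81  81  67  65 103 132 121  76  81  79  83  80  83  81  82  82
223  81  82  82  82  83  83  82  83  83  82  82  95 112  85  83  82  83  81  88  94  90  83  83  77  51  51  89 134 119  76  82  81  85  83  81  82  82  82
224  83  84  82  83  82  82  82  83  80  81  81  88  96  88  84  83  83  82  81  81  82  80  80  78  68  74  90 102  99  77  81  82  82  85  82  82  82  83
225  84  81  83  80  88  92  79  81  81  80  83  83  83  84  84  83  87  85  84  84  83  83  84  83  83  95 104  78  83  81  82  83  82  81  80  80  79  81
226  84  81  83  81  84 103 104  87  82  82  83  82  84  82  69  65  65  64  62  68  75  78  82  85  83  88  94  81  78  80  82  81  80  81  83  83  80  79
227  82
[... 2880 characters left out ...]
  43  76  87  83  82  84  82  80  79  81  78  81  81  79  80  81  76  81  81
246  79  77  82  84  85  84  85  83  86  73  56  54  47  12  11  11  10  13  12  55  84  85  85  84  80  80  81  80  78  82  84  81  80  79  80  79  79  77
247  78  81  80  82  87  82  89  85  87  76  56  55  47  17  10   7  14  10  29  64  87  82  82  81  80  79  80  80  79  83  84  86  88  82  81  84  82  85
248  78  77  79  79  81  82  84  87  86  77  55  56  48  30  10   3   8   5  38  74  86  91  88  84  86  82  85  81  86  98 102 111 124 117 116 116 116 122
249  79  76  79  77  78  77  82  81  86  82  74  68  74  66  61  63  54  63  78  94 109 123 118 117 119 115 117 120 125 129 128 135 144 140 140 137 140 143
```

```bash
cat >> h.py <<'E'
def appR(t):
    t=np.radians(t);u=np.cos(t)*np.array([0,0,1])-np.sin(t)*left;y=-Rz[:,0];z=-u
    return np.c_[np.cross(y,z),y,z]
C=np.array([.6285,.0365,.115])
E
python3 - <<'E'
from h import *
Pl=onplane('top',[(321.8,230.3),(319.6,239)],K+nv*.037,nv)-K;l=np.c_[Pl@left,Pl@up]*1000
d=l[0]-l[1];print(l,'angle',np.degrees(np.arctan2(d[1],d[0])))
P=T+Rz@[.0,.105,0]
delta(P+[0,0,.2],appR(0),'probe hi')
print(R.from_matrix(appR(0)).as_euler('xyz',degrees=True),P)
E
```

```text
[[-7.69805239 29.76572927]
 [ 0.06509289  3.21775171]] angle 106.29994704768323
probe hi dpos [-143.6, 240.5, 154.6] ang [-17.3, 23.2, -103.1]
[180.     0.   -84.18] [0.61385263 0.10265876 0.        ]
```

The white line now reads 106°, the fourth tick (105°). It started at 15°, so the knob has turned three clicks. Next is the applicator: the tool goes upright over clear glass, to touch it and calibrate the tip height.

Emit:
{"name": "apply_moves", "arguments": {
  "deltas": [
    {"fingers": 5,"delta_pos": [-14,24,0],"angular": [-1.4,1.9,-8.3]},
    {"fingers": 5,"delta_pos": [-28,48,10],"angular": [-2.8,3.8,-16.5]},
    {"fingers": 5,"delta_pos": [-42,72,25],"angular": [-4.2,5.6,-24.8]},
    {"fingers": 5,"delta_pos": [-56,96,40],"angular": [-5.5,7.5,-33]},
    {"fingers": 5,"delta_pos": [-70,120,55],"angular": [-6.9,9.3,-41.2]},
    {"fingers": 5,"delta_pos": [-84,144,70],"angular": [-8.3,11.1,-49.5]},
    {"fingers": 5,"delta_pos": [-100,168,90],"angular": [-9.7,13,-57.7]},
    {"fingers": 5,"delta_pos": [-115,192,110],"angular": [-11.1,14.8,-66]},
    {"fingers": 5,"delta_pos": [-130,216,130],"angular": [-12.5,16.7,-74.2]},
    {"fingers": 5,"delta_pos": [-143,240,154],"angular": [-13.8,18.5,-82.5]}
  ]
}}

```text
clock: 12.3
tool_pos: [0.6134, 0.1023, 0.1943]
orientation: [-177.8, 4.9, -104.4]
force: [0.2, -0.9, 0.9]
opening: 0.0051
gripper_force: 0.0
```

```bash
python3 - <<'E'
from h import *
P=T+Rz@[.0,.105,0];st()
delta(P+[0,0,.2],appR(0),'probe hi')
E
```

```text
{'clock': 12.3, 'joint_pos': [25.8457, 12.9086, -8.8883, -2.5285, -63.3659, -39.3446], 'tool_pos': [0.6134, 0.1023, 0.1943], 'orientation': [-177.7608, 4.8693, -104.4419], 'force': [0.2427, -0.8531, 0.8547], 'moment': [-0.2013, 0.0043, 0.0734], 'opening': 0.0051, 'gripper_force': 0.0}
probe hi dpos [-0.9, -0.6, -5.7] ang [-3.1, 4.4, -20.3]
```

Emit:
{"name": "apply_moves", "arguments": {
  "deltas": [
    {"fingers": 5,"delta_pos": [0,0,0],"angular": [-1.2,1.7,-8]},
    {"fingers": 5,"delta_pos": [0,0,0],"angular": [-2.3,3.2,-15]},
    {"fingers": 5,"delta_pos": [0,0,0],"angular": [-3.1,4.4,-20.3]},
    {"fingers": 5,"delta_pos": [0,0,0],"angular": [-3.1,4.4,-20.3]}
  ]
}}

```text
clock: 12.7
tool_pos: [0.6121, 0.1021, 0.1937]
orientation: [179.9, 0.0, -84.4]
force: [0.6, 0.7, -1.5]
opening: 0.0048
gripper_force: 0.0
```

Emit:
{"name": "apply_moves", "arguments": {
  "deltas": [
    {"fingers": 5,"delta_pos": [0,0,30],"angular": [0,0,0]},
    {"fingers": 5,"delta_pos": [0,0,60],"angular": [0,0,0]},
    {"fingers": 5,"delta_pos": [0,0,80],"angular": [0,0,0]},
    {"fingers": 5,"delta_pos": [0,0,90],"angular": [0,0,0]},
    {"fingers": 5,"delta_pos": [0,0,95],"angular": [0,0,0]},
    {"fingers": 5,"delta_pos": [0,0,99],"angular": [0,0,0]},
    {"fingers": 5,"delta_pos": [0,0,101],"angular": [0,0,0]},
    {"fingers": 5,"delta_pos": [0,0,103],"angular": [0,0,0]},
    {"fingers": 5,"delta_pos": [0,0,103],"angular": [0,0,0]}
  ]
}}

```text
clock: 13.6
tool_pos: [0.613, 0.1023, 0.0945]
orientation: [-179.8, 0.2, -84.5]
force: [0.2, -0.0, 0.1]
opening: 0.0049
gripper_force: 0.0
```

Emit:
{"name": "apply_moves", "arguments": {
  "deltas": [
    {"fingers": 5,"delta_pos": [0,0,3],"angular": [0,0,0]},
    {"fingers": 5,"delta_pos": [0,0,6],"angular": [0,0,0]},
    {"fingers": 5,"delta_pos": [0,0,9],"angular": [0,0,0]},
    {"fingers": 5,"delta_pos": [0,0,11],"angular": [0,0,0]},
    {"fingers": 5,"delta_pos": [0,0,11],"angular": [0,0,0]}
  ]
}}

```text
clock: 14.1
tool_pos: [0.6125, 0.1022, 0.0827]
orientation: [-179.8, 0.1, -84.5]
force: [-0.2, -0.8, -0.6]
opening: 0.0053
gripper_force: 0.0
```

Emit:
{"name": "apply_moves", "arguments": {
  "deltas": [
    {"fingers": 5,"delta_pos": [0,0,1],"angular": [0,0,0]},
    {"fingers": 5,"delta_pos": [0,0,2],"angular": [0,0,0]},
    {"fingers": 5,"delta_pos": [0,0,3],"angular": [0,0,0]},
    {"fingers": 5,"delta_pos": [0,0,3],"angular": [0,0,0]}
  ]
}}

```text
clock: 14.5
tool_pos: [0.6128, 0.1023, 0.08]
orientation: [-179.8, 0.2, -84.5]
force: [-0.3, -0.6, -0.2]
opening: 0.0049
gripper_force: 0.0
```

Emit:
{"name": "apply_moves", "arguments": {
  "deltas": [
    {"fingers": 5,"delta_pos": [0,0,1],"angular": [0,0,0]},
    {"fingers": 5,"delta_pos": [0,0,2],"angular": [0,0,0]},
    {"fingers": 5,"delta_pos": [0,0,3],"angular": [0,0,0]},
    {"fingers": 5,"delta_pos": [0,0,3],"angular": [0,0,0]}
  ]
}}

```text
clock: 14.9
tool_pos: [0.6127, 0.1022, 0.0769]
orientation: [-179.8, 0.1, -84.5]
force: [-0.8, 0.6, 0.2]
opening: 0.0048
gripper_force: 0.0
```

Emit:
{"name": "apply_moves", "arguments": {
  "deltas": [
    {"fingers": 5,"delta_pos": [0,0,1],"angular": [0,0,0]},
    {"fingers": 5,"delta_pos": [0,0,2],"angular": [0,0,0]},
    {"fingers": 5,"delta_pos": [0,0,2],"angular": [0,0,0]}
  ]
}}

```text
clock: 15.2
tool_pos: [0.6127, 0.1022, 0.0749]
orientation: [-179.8, 0.2, -84.5]
force: [0.7, 0.1, -0.5]
opening: 0.005
gripper_force: 0.0
```

Emit:
{"name": "apply_moves", "arguments": {
  "deltas": [
    {"fingers": 5,"delta_pos": [0,0,1],"angular": [0,0,0]},
    {"fingers": 5,"delta_pos": [0,0,2],"angular": [0,0,0]},
    {"fingers": 5,"delta_pos": [0,0,2],"angular": [0,0,0]}
  ]
}}

```text
clock: 15.5
tool_pos: [0.6127, 0.1022, 0.073]
orientation: [-179.8, 0.2, -84.5]
force: [1.1, -0.4, 0.1]
opening: 0.0051
gripper_force: 0.0
```

Emit:
{"name": "apply_moves", "arguments": {
  "deltas": [
    {"fingers": 5,"delta_pos": [0,0,1],"angular": [0,0,0]},
    {"fingers": 5,"delta_pos": [0,0,2],"angular": [0,0,0]},
    {"fingers": 5,"delta_pos": [0,0,2],"angular": [0,0,0]}
  ]
}}

```text
clock: 15.8
tool_pos: [0.6127, 0.1022, 0.0709]
orientation: [-179.8, 0.1, -84.5]
force: [0.1, -0.2, 0.0]
opening: 0.0049
gripper_force: 0.0
```

Emit:
{"name": "apply_moves", "arguments": {
  "deltas": [
    {"fingers": 5,"delta_pos": [0,0,1],"angular": [0,0,0]},
    {"fingers": 5,"delta_pos": [0,0,2],"angular": [0,0,0]},
    {"fingers": 5,"delta_pos": [0,0,2],"angular": [0,0,0]}
  ]
}}

```text
clock: 16.1
tool_pos: [0.6127, 0.1022, 0.0689]
orientation: [-179.8, 0.1, -84.5]
force: [-0.6, -0.2, -0.1]
opening: 0.0051
gripper_force: 0.0
```

Emit:
{"name": "apply_moves", "arguments": {
  "deltas": [
    {"fingers": 5,"delta_pos": [0,0,1],"angular": [0,0,0]},
    {"fingers": 5,"delta_pos": [0,0,2],"angular": [0,0,0]},
    {"fingers": 5,"delta_pos": [0,0,2],"angular": [0,0,0]}
  ]
}}

```text
clock: 16.4
tool_pos: [0.6127, 0.1022, 0.067]
orientation: [-179.8, 0.2, -84.5]
force: [-0.2, 0.1, -0.1]
opening: 0.0052
gripper_force: 0.0
```

Emit:
{"name": "apply_moves", "arguments": {
  "deltas": [
    {"fingers": 5,"delta_pos": [0,0,1],"angular": [0,0,0]},
    {"fingers": 5,"delta_pos": [0,0,2],"angular": [0,0,0]},
    {"fingers": 5,"delta_pos": [0,0,2],"angular": [0,0,0]}
  ]
}}

```text
clock: 16.7
tool_pos: [0.6129, 0.1023, 0.0657]
orientation: [-179.8, 0.1, -84.5]
force: [-1.0, 0.3, 5.0]
opening: 0.005
gripper_force: 2.3
```

Emit:
{"name": "apply_moves", "arguments": {
  "deltas": [
    {"fingers": 5,"delta_pos": [0,0,1],"angular": [0,0,0]},
    {"fingers": 5,"delta_pos": [0,0,2],"angular": [0,0,0]},
    {"fingers": 5,"delta_pos": [0,0,2],"angular": [0,0,0]}
  ]
}}

```text
clock: 17.0
tool_pos: [0.613, 0.1023, 0.0656]
orientation: [-179.7, 0.1, -84.5]
force: [-7.8, 1.2, 18.4]
opening: 0.0051
gripper_force: 9.3
```

Contact at TCP z = 0.0658 against glass z = 0.100, so the real tips sit 34 mm behind the reported TCP. I'll rise, then lean left 45° and hover over the applicator with the fingers open.

Emit:
{"name": "apply_moves", "arguments": {
  "deltas": [
    {"fingers": 5,"delta_pos": [0,0,-40],"angular": [0,0,0]},
    {"fingers": 82,"delta_pos": [0,0,-90],"angular": [0,0,0]},
    {"fingers": 82,"delta_pos": [0,0,-110],"angular": [0,0,0]},
    {"fingers": 82,"delta_pos": [0,0,-110],"angular": [0,0,0]}
  ]
}}

```text
clock: 17.4
tool_pos: [0.6147, 0.1027, 0.1774]
orientation: [-179.4, 0.3, -84.5]
force: [-0.1, -0.3, -0.1]
opening: 0.0236
gripper_force: 0.0
```

```bash
python3 - <<'E'
from h import *
st();Rt=appR(-45);z=Rt[:,2]
delta(C+z*(.041-.06),Rt,'hover');delta(C+z*.041,Rt,'grasp')
E
```

```text
{'clock': 17.4, 'joint_pos': [27.3949, 15.8463, -7.9883, -0.017, -65.5143, -21.8805], 'tool_pos': [0.6147, 0.1027, 0.1774], 'orientation': [-179.4015, 0.2571, -84.4912], 'force': [-0.142, -0.2796, -0.1083], 'moment': [0.0572, -0.0152, 0.0374], 'opening': 0.0236, 'gripper_force': 0.0}
hover dpos [54.0, -6.8, 48.8] ang [-0.4, 45.3, -0.5]
grasp dpos [96.6, -6.6, 91.1] ang [-0.4, 45.3, -0.5]
```

Emit:
{"name": "apply_moves", "arguments": {
  "deltas": [
    {"fingers": 82,"delta_pos": [10,-2,-10],"angular": [0,8,0]},
    {"fingers": 82,"delta_pos": [20,-4,-10],"angular": [0,16,0]},
    {"fingers": 82,"delta_pos": [30,-6,0],"angular": [0,24,0]},
    {"fingers": 82,"delta_pos": [40,-6.5,10],"angular": [0,32,0]},
    {"fingers": 82,"delta_pos": [48,-6.8,30],"angular": [-0.4,40,-0.5]},
    {"fingers": 82,"delta_pos": [54,-6.8,48.8],"angular": [-0.4,45.3,-0.5]},
    {"fingers": 82,"delta_pos": [54,-6.8,48.8],"angular": [-0.4,45.3,-0.5]},
    {"fingers": 82,"delta_pos": [54,-6.8,48.8],"angular": [-0.4,45.3,-0.5]},
    {"fingers": 82,"delta_pos": [54,-6.8,48.8],"angular": [-0.4,45.3,-0.5]},
    {"fingers": 82,"delta_pos": [54,-6.8,48.8],"angular": [-0.4,45.3,-0.5]}
  ]
}}

```text
clock: 18.4
tool_pos: [0.6253, 0.0491, 0.1258]
orientation: [179.8, -45.0, -84.1]
force: [1.1, -0.8, 0.7]
opening: 0.082
gripper_force: 0.0
```

```bash
python3 - <<'E'
from h import *
st();Rt=appR(-45);z=Rt[:,2]
delta(C+z*(.041-.06),Rt,'hover');delta(C+z*.041,Rt,'grasp')
o=ctrl.get_obs();p=o['tool_pos'];Rc=R.from_euler('xyz',o['orientation'],degrees=True).as_matrix();out=[]
for n,(x,y) in(('top',(230,130)),('scene',(270,150))):
    im=ctrl.snapshot(n)[y:y+90,x:x+80,::-1];c=255*(cv2.resize(im,(400,450),interpolation=cv2.INTER_CUBIC)/255.)**.5
    for q,col in((p-Rc[:,2]*.034,(0,0,255)),(p-Rc[:,2]*.034+Rc[:,1]*.041,(0,0,255)),(p-Rc[:,2]*.034-Rc[:,1]*.041,(0,0,255)),(C+[0,0,.015],(0,255,0))):
        u=((proj(n,q)[0]-[x,y]+.5)*5).astype(int);cv2.circle(c,tuple(map(int,u)),4,col,1)
    out.append(c)
cv2.imwrite('pics/hover.png',np.hstack(out).astype(np.uint8))
E
```

```text
{'clock': 18.4, 'joint_pos': [42.6054, 29.9023, -23.2024, 36.3837, -71.9258, -59.486], 'tool_pos': [0.6253, 0.0491, 0.1258], 'orientation': [179.75, -44.9603, -84.0967], 'force': [1.1139, -0.7882, 0.6936], 'moment': [2.3837, 0.1054, -0.025], 'opening': 0.082, 'gripper_force': 0.0}
hover dpos [1.4, -1.9, -2.3] ang [0.2, 0.0, 0.1]
grasp dpos [1.5, -2.1, 57.7] ang [0.2, 0.0, 0.1]
```

View pics/hover.png

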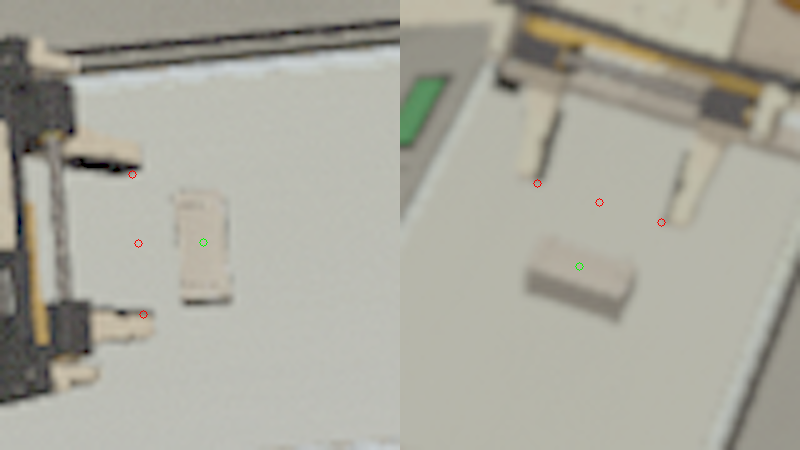

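The calibrated tips (red) coincide with the real fingertips in both views: top crop (135,170) and (148,315), scene crop (535,180) and (675,222). The bar at (203,245) lies centred between them. I'll advance.

Emit:
{"name": "apply_moves", "arguments": {
  "deltas": [
    {"fingers": 82,"delta_pos": [1.5,-2,15],"angular": [0,0,0]},
    {"fingers": 82,"delta_pos": [1.5,-2,30],"angular": [0,0,0]},
    {"fingers": 82,"delta_pos": [1.5,-2,42],"angular": [0,0,0]},
    {"fingers": 82,"delta_pos": [1.5,-2,50],"angular": [0,0,0]},
    {"fingers": 82,"delta_pos": [1.5,-2,54],"angular": [0,0,0]},
    {"fingers": 82,"delta_pos": [1.5,-2,57],"angular": [0,0,0]},
    {"fingers": 82,"delta_pos": [1.5,-2,57],"angular": [0,0,0]}
  ]
}}

```text
clock: 19.2
tool_pos: [0.6305, 0.0077, 0.0849]
orientation: [179.5, -45.2, -83.9]
force: [1.1, 0.8, -0.7]
opening: 0.0817
gripper_force: 0.0
```

```bash
python3 - <<'E'
from h import *
st();Rt=appR(-45);z=Rt[:,2]
delta(C+z*.041,Rt,'grasp')
E
```

```text
{'clock': 19.2, 'joint_pos': [38.926, 31.4802, -27.9388, 40.3561, -65.9258, -61.8092], 'tool_pos': [0.6305, 0.0077, 0.0849], 'orientation': [179.4916, -45.1561, -83.8661], 'force': [1.0546, 0.7873, -0.7402], 'moment': [2.369, 0.1832, -0.0268], 'opening': 0.0817, 'gripper_force': 0.0}
grasp dpos [0.9, -0.9, -0.7] ang [0.3, -0.2, 0.2]
```

Emit:
{"name": "apply_moves", "arguments": {
  "deltas": [
    {"fingers": 50,"delta_pos": [0,0,-0.5],"angular": [0,0,0]},
    {"fingers": 50,"delta_pos": [0,0,-0.5],"angular": [0,0,0]},
    {"fingers": 50,"delta_pos": [0,0,-0.5],"angular": [0,0,0]},
    {"fingers": 50,"delta_pos": [0,0,-0.5],"angular": [0,0,0]},
    {"fingers": 50,"delta_pos": [0,0,-0.5],"angular": [0,0,0]},
    {"fingers": 50,"delta_pos": [0,0,-0.5],"angular": [0,0,0]}
  ]
}}

```text
clock: 19.8
tool_pos: [0.6306, 0.0086, 0.0856]
orientation: [179.5, -45.1, -83.9]
force: [-3.4, 2.5, 2.6]
opening: 0.064
gripper_force: 30.0
```

```bash
python3 - <<'E'
from h import *
st()
for t in(-45,0,45):
    Rt=appR(t);z=Rt[:,2];delta(C+[0,0,.05]+z*.041,Rt,t)
E
```

```text
{'clock': 19.8, 'joint_pos': [39.0008, 31.4313, -27.8821, 40.3055, -65.9945, -61.7823], 'tool_pos': [0.6306, 0.0086, 0.0856], 'orientation': [179.5376, -45.1375, -83.8711], 'force': [-3.4167, 2.5411, 2.6162], 'moment': [2.4571, 0.7544, -0.5735], 'opening': 0.064, 'gripper_force': 29.995}
-45 dpos [36.4, -0.5, -34.8] ang [0.2, -0.1, 0.2]
0 dpos [7.5, -0.6, -46.9] ang [0.3, -45.1, 0.1]
45 dpos [-4.5, -0.5, -75.9] ang [0.4, -90.1, -0.0]
```

Emit:
{"name": "apply_moves", "arguments": {
  "deltas": [
    {"fingers": 50,"delta_pos": [4,0,-4],"angular": [0,0,0]},
    {"fingers": 50,"delta_pos": [10,0,-10],"angular": [0,0,0]},
    {"fingers": 50,"delta_pos": [18,0,-18],"angular": [0,0,0]},
    {"fingers": 50,"delta_pos": [26,0,-26],"angular": [0,0,0]},
    {"fingers": 50,"delta_pos": [32,0,-32],"angular": [0,0,0]},
    {"fingers": 50,"delta_pos": [35.4,0,-35.4],"angular": [0,0,0]},
    {"fingers": 50,"delta_pos": [35.4,0,-35.4],"angular": [0,0,0]}
  ]
}}

```text
clock: 20.5
tool_pos: [0.6311, 0.0087, 0.1363]
orientation: [179.6, -45.1, -83.9]
force: [-0.1, -0.3, -3.8]
opening: 0.0639
gripper_force: 30.0
```

Emit:
{"name": "apply_moves", "arguments": {
  "deltas": [
    {"fingers": 50,"delta_pos": [-2.9,0,-0.2],"angular": [0,-4,0]},
    {"fingers": 50,"delta_pos": [-5.7,0,-0.4],"angular": [0,-8,0]},
    {"fingers": 50,"delta_pos": [-8.5,0,-0.9],"angular": [0,-12,0]},
    {"fingers": 50,"delta_pos": [-11.3,0,-1.6],"angular": [0,-16,0]},
    {"fingers": 50,"delta_pos": [-14,0,-2.5],"angular": [0,-20,0]},
    {"fingers": 50,"delta_pos": [-16.7,0,-3.5],"angular": [0,-24,0]},
    {"fingers": 50,"delta_pos": [-20.5,0,-5.5],"angular": [0,-30,0]},
    {"fingers": 50,"delta_pos": [-24.1,0,-7.8],"angular": [0,-36,0]},
    {"fingers": 50,"delta_pos": [-29,0,-12],"angular": [0,-45,0]},
    {"fingers": 50,"delta_pos": [-29,0,-12],"angular": [0,-45,0]}
  ]
}}

```text
clock: 21.5
tool_pos: [0.6278, 0.0358, 0.124]
orientation: [179.7, 0.2, -84.4]
force: [0.4, -0.0, -4.5]
opening: 0.064
gripper_force: 30.0
```

```bash
python3 - <<'E'
from h import *
st()
for t in(0,45):
    Rt=appR(t);z=Rt[:,2];delta(C+[0,0,.05]+z*.041,Rt,t)
E
```

```text
{'clock': 21.5, 'joint_pos': [20.834, 19.2843, -10.3182, -0.321, -60.6435, -15.125], 'tool_pos': [0.6278, 0.0358, 0.124], 'orientation': [179.6892, 0.2051, -84.4495], 'force': [0.441, -0.0242, -4.546], 'moment': [-0.2071, -0.101, -0.0038], 'opening': 0.064, 'gripper_force': 29.9855}
0 dpos [-0.6, -0.8, -0.0] ang [0.3, 0.2, -0.3]
45 dpos [-29.6, -0.6, -11.9] ang [0.2, -44.8, -0.4]
```

Holding the bar (4.5 N weight). I'll roll on to +45°.

Emit:
{"name": "apply_moves", "arguments": {
  "deltas": [
    {"fingers": 50,"delta_pos": [-3.5,0,-0.2],"angular": [0,-5,0]},
    {"fingers": 50,"delta_pos": [-7.1,0,-0.6],"angular": [0,-10,0]},
    {"fingers": 50,"delta_pos": [-10.6,-0.5,-1.4],"angular": [0,-15,0]},
    {"fingers": 50,"delta_pos": [-14,-0.5,-2.5],"angular": [0,-20,0]},
    {"fingers": 50,"delta_pos": [-17.3,-0.5,-3.8],"angular": [0,-25,0]},
    {"fingers": 50,"delta_pos": [-20.5,-0.5,-5.5],"angular": [0,-30,0]},
    {"fingers": 50,"delta_pos": [-23.5,-0.5,-7.4],"angular": [0,-35,0]},
    {"fingers": 50,"delta_pos": [-26.4,-0.5,-9.6],"angular": [0,-40,-0.4]},
    {"fingers": 50,"delta_pos": [-29.3,-0.5,-12],"angular": [0,-44.8,-0.4]},
    {"fingers": 50,"delta_pos": [-29.3,-0.5,-12],"angular": [0,-44.8,-0.4]}
  ]
}}

```text
clock: 22.5
tool_pos: [0.6236, 0.0641, 0.1316]
orientation: [179.1, 44.7, -84.7]
force: [-0.3, 0.4, -5.1]
opening: 0.0642
gripper_force: 30.0
```

```bash
python3 - <<'E'
from h import *
st()
Rt=appR(45);z=Rt[:,2]
for h in(.05,.004,0):delta(C+[0,0,h]+z*.041,Rt,h)
E
```

```text
{'clock': 22.5, 'joint_pos': [-7.2671, 29.8785, 7.9282, -43.3846, -83.7766, 24.1507], 'tool_pos': [0.6236, 0.0641, 0.1316], 'orientation': [179.0538, 44.7063, -84.6701], 'force': [-0.2869, 0.4306, -5.0972], 'moment': [-3.6115, -0.4526, 0.0906], 'opening': 0.0642, 'gripper_force': 29.9888}
0.05 dpos [-3.8, -2.0, -2.4] ang [0.6, -0.3, -0.3]
0.004 dpos [28.5, -2.6, 30.3] ang [0.6, -0.3, -0.3]
0 dpos [31.3, -2.6, 33.2] ang [0.6, -0.3, -0.3]
```

Emit:
{"name": "apply_moves", "arguments": {
  "deltas": [
    {"fingers": 50,"delta_pos": [3,0,4],"angular": [0.5,-0.3,0]},
    {"fingers": 50,"delta_pos": [8,-1,10],"angular": [0.5,-0.3,0]},
    {"fingers": 50,"delta_pos": [14,-1,16],"angular": [0.5,-0.3,0]},
    {"fingers": 50,"delta_pos": [20,-2,22],"angular": [0.5,-0.3,0]},
    {"fingers": 50,"delta_pos": [24,-2,26],"angular": [0.5,-0.3,0]},
    {"fingers": 50,"delta_pos": [26,-2,28],"angular": [0.5,-0.3,0]},
    {"fingers": 50,"delta_pos": [26,-2,28],"angular": [0.5,-0.3,0]}
  ]
}}

```text
clock: 23.2
tool_pos: [0.6269, 0.068, 0.0966]
orientation: [-179.8, 45.0, -84.1]
force: [0.0, 0.5, -4.4]
opening: 0.0637
gripper_force: 30.0
```

```bash
python3 - <<'E'
from h import *
st()
Rt=appR(45);z=Rt[:,2]
for h in(.004,0):delta(C+[0,0,h]+z*.041,Rt,h)
E
```

```text
{'clock': 23.2, 'joint_pos': [-7.2767, 31.9331, 6.3779, -44.2515, -80.666, 27.1573], 'tool_pos': [0.6269, 0.068, 0.0966], 'orientation': [-179.8495, 44.9583, -84.0947], 'force': [0.0127, 0.5431, -4.4129], 'moment': [-3.3771, -0.3701, 0.0434], 'opening': 0.0637, 'gripper_force': 29.9895}
0.004 dpos [6.4, 1.6, 2.9] ang [-0.1, -0.0, 0.1]
0 dpos [9.2, 1.6, 5.7] ang [-0.1, -0.0, 0.1]
```

Emit:
{"name": "apply_moves", "arguments": {
  "deltas": [
    {"fingers": 50,"delta_pos": [1.5,0.5,1.5],"angular": [0,0,0]},
    {"fingers": 50,"delta_pos": [3,0.5,3],"angular": [0,0,0]},
    {"fingers": 50,"delta_pos": [4.5,0.5,4.5],"angular": [0,0,0]},
    {"fingers": 50,"delta_pos": [5.5,0.5,5.5],"angular": [0,0,0]},
    {"fingers": 50,"delta_pos": [5.5,0.5,5.5],"angular": [0,0,0]}
  ]
}}

```text
clock: 23.7
tool_pos: [0.6266, 0.0678, 0.0891]
orientation: [-179.8, 45.0, -84.1]
force: [-0.2, -0.2, -4.8]
opening: 0.0638
gripper_force: 30.0
```

Emit:
{"name": "apply_moves", "arguments": {
  "deltas": [
    {"fingers": 50,"delta_pos": [0.7,0,0.7],"angular": [0,0,0]},
    {"fingers": 50,"delta_pos": [0.7,0,0.7],"angular": [0,0,0]}
  ]
}}

```text
clock: 23.9
tool_pos: [0.6267, 0.0678, 0.0883]
orientation: [-179.8, 45.0, -84.1]
force: [-0.6, -0.8, -3.5]
opening: 0.0639
gripper_force: 30.0
```

Emit:
{"name": "apply_moves", "arguments": {
  "deltas": [
    {"fingers": 50,"delta_pos": [0.7,0,0.7],"angular": [0,0,0]},
    {"fingers": 50,"delta_pos": [0.7,0,0.7],"angular": [0,0,0]}
  ]
}}

```text
clock: 24.1
tool_pos: [0.6266, 0.0678, 0.0872]
orientation: [-179.8, 45.0, -84.1]
force: [-0.5, 1.0, -4.0]
opening: 0.0641
gripper_force: 30.0
```

Emit:
{"name": "apply_moves", "arguments": {
  "deltas": [
    {"fingers": 50,"delta_pos": [0.7,0,0.7],"angular": [0,0,0]},
    {"fingers": 50,"delta_pos": [0.7,0,0.7],"angular": [0,0,0]}
  ]
}}

```text
clock: 24.3
tool_pos: [0.6266, 0.0678, 0.0862]
orientation: [-179.8, 45.0, -84.1]
force: [0.0, -0.0, -5.2]
opening: 0.0636
gripper_force: 30.0
```

Emit:
{"name": "apply_moves", "arguments": {
  "deltas": [
    {"fingers": 50,"delta_pos": [0.5,0,0.5],"angular": [0,0,0]},
    {"fingers": 50,"delta_pos": [0.5,0,0.5],"angular": [0,0,0]}
  ]
}}

```text
clock: 24.5
tool_pos: [0.6267, 0.0678, 0.0858]
orientation: [-179.8, 45.0, -84.0]
force: [0.2, -0.0, -2.3]
opening: 0.0635
gripper_force: 30.0
```

Emit:
{"name": "apply_moves", "arguments": {
  "deltas": [
    {"fingers": 50,"delta_pos": [0.5,0,0.5],"angular": [0,0,0]},
    {"fingers": 50,"delta_pos": [0.5,0,0.5],"angular": [0,0,0]}
  ]
}}

```text
clock: 24.7
tool_pos: [0.6267, 0.0678, 0.0857]
orientation: [-179.7, 45.0, -84.0]
force: [-1.4, -0.4, 3.8]
opening: 0.064
gripper_force: 30.0
```

Contact. I'll seat it slightly, release, and back out along the tool.

Emit:
{"name": "apply_moves", "arguments": {
  "deltas": [
    {"fingers": 50,"delta_pos": [0.5,0,0.5],"angular": [0,0,0]},
    {"fingers": 50,"delta_pos": [0.5,0,0.5],"angular": [0,0,0]},
    {"fingers": 78,"delta_pos": [0,0,0],"angular": [0,0,0]},
    {"fingers": 82,"delta_pos": [0,0,0],"angular": [0,0,0]},
    {"fingers": 82,"delta_pos": [0,0,0],"angular": [0,0,0]},
    {"fingers": 82,"delta_pos": [0,0,0],"angular": [0,0,0]},
    {"fingers": 82,"delta_pos": [0,0,-5],"angular": [0,0,0]},
    {"fingers": 82,"delta_pos": [0,0,-15],"angular": [0,0,0]},
    {"fingers": 82,"delta_pos": [0,0,-30],"angular": [0,0,0]},
    {"fingers": 82,"delta_pos": [0,0,-50],"angular": [0,0,0]}
  ]
}}

```text
clock: 25.7
tool_pos: [0.6301, 0.0318, 0.1211]
orientation: [-179.8, 45.0, -84.1]
force: [1.1, -0.2, -0.7]
opening: 0.0822
gripper_force: 0.0
```

Emit:
{"name": "apply_moves", "arguments": {
  "deltas": [
    {"fingers": 82,"delta_pos": [0,0,-30],"angular": [0,0,0]},
    {"fingers": 82,"delta_pos": [-20,0,-60],"angular": [0,4,0]},
    {"fingers": 82,"delta_pos": [-40,0,-90],"angular": [0,12,0]},
    {"fingers": 82,"delta_pos": [-60,0,-110],"angular": [0,20,0]},
    {"fingers": 82,"delta_pos": [-75,0,-125],"angular": [0,28,0]},
    {"fingers": 82,"delta_pos": [-90,0,-140],"angular": [0,36,0]},
    {"fingers": 82,"delta_pos": [-90,0,-140],"angular": [0,44,0]}
  ]
}}

```text
clock: 26.4
tool_pos: [0.6358, -0.0034, 0.2903]
orientation: [-179.2, 0.6, -84.3]
force: [0.3, -0.4, -0.6]
opening: 0.0819
gripper_force: 0.0
```

```bash
python3 - <<'E'
from h import *
st()
# numeric check: applicator top face (pinkish) on the glass in both views, knob line
for n,q in(('top',C+[0,0,.015]),('scene',C+[0,0,.015])):
    im=ctrl.snapshot(n).astype(int);u=proj(n,q)[0].astype(int)
    m=((im[...,0]-im[...,2])>18).astype(np.uint8);w=np.zeros_like(m);w[u[1]-18:u[1]+18,u[0]-20:u[0]+20]=1
    a=cv2.imread(f'pics/{n}0.png')[...,::-1].astype(int);m0=((a[...,0]-a[...,2])>18).astype(np.uint8)
    for k,mm in(('before',m0*w),('after',m*w)):
        nn,lab,s,c=cv2.connectedComponentsWithStats(mm)
        for i in range(1,nn):
            if s[i,4]>30:
                r=cv2.minAreaRect(np.argwhere(lab==i)[:,::-1].astype(np.float32));print(n,k,s[i],c[i].round(1),[np.round(x,1) for x in r])
im=ctrl.snapshot('top');g=im.max(2);print([(r,302+int(g[r,314:326].argmax())+12) for r in range(230,240)])
E
```

```text
{'clock': 26.4, 'joint_pos': [16.9345, 13.8373, 4.1068, -0.4751, -79.3414, -11.1189], 'tool_pos': [0.6358, -0.0034, 0.2903], 'orientation': [-179.1799, 0.6384, -84.264], 'force': [0.3054, -0.3775, -0.5726], 'moment': [-0.1307, 0.0923, 0.0034], 'opening': 0.0819, 'gripper_force': 0.0}
top before [265 168  11  22 194] [269.9 178.3] [array([269.9, 178.3]), array([21. ,  9.3]), np.float64(86.4)]
top after [265 167   7  22  73] [267.  176.4] [array([268. , 177.5]), array([21.,  6.]), np.float64(90.0)]
scene before [295 197  22  12 152] [305.7 202.8] [array([305.8, 202.6]), array([21. ,  7.8]), np.float64(17.1)]
scene after [296 197  21  13 150] [306.  203.1] [array([306.4, 203. ]), array([20.2,  7.9]), np.float64(18.4)]
[(230, 322), (231, 322), (232, 322), (233, 322), (234, 321), (235, 321), (236, 321), (237, 321), (238, 320), (239, 320)]
```

```bash
python3 - <<'E'
from h import *
a=cv2.imread('pics/scene0.png')[...,::-1].astype(int)
b=ctrl.snapshot('scene').astype(int)
m=(cv2.GaussianBlur(np.abs(a-b).max(2).astype(np.float32),(5,5),0)>14).astype(np.uint8)
n,l,s,c=cv2.connectedComponentsWithStats(m);print([(s[i].tolist()) for i in range(1,n) if s[i,4]>12])
ctrl.close_job();print('closed')
E
```

```text
[[74, 0, 67, 166, 6678], [130, 0, 220, 182, 21217], [242, 0, 32, 8, 152], [248, 26, 7, 6, 17], [240, 32, 44, 28, 621], [137, 145, 5, 6, 14], [163, 154, 26, 24, 257], [163, 174, 19, 18, 54], [311, 202, 6, 3, 14], [294, 204, 3, 5, 13], [225, 212, 19, 19, 180]]
the job is handed in; nothing more can be done
closed
```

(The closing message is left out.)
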